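# Set up a spindle on V-blocks for a run-out check

## Robot

A 6-joint arm with a two-finger parallel gripper is mounted at the origin on a cart in front of the work surface, level with it; the furniture and walls round the work are solid. World frame = base frame: x ahead of the robot, y to its left, z up, the work surface at z = 0. Lengths are in m, angles in degrees, forces in N, time in s.
With the tool pointing down it reaches from about 0.25 to 0.725 m from the base axis. Payload 9.7 kg.
Tool frame: the origin (TCP) lies midway between the tips of the shut fingers; the grasp point (between the pads) lies 19 mm behind it (bot.pinch_z is the distance from the TCP to the grasp point, in m); z points along the fingers, x is the direction in which the jaws open and shut, and the axes are right-handed (so a half turn about z gives the same grasp; the last joint's range is limited). The gripper opens to 85 mm and grips with 20 to 120 N. Pads are 22 mm wide; open, the fingers measure 114 mm over their backs; the gripper's body (76 mm by 85 mm) begins 54 mm behind the grasp point. The pads swing forward as they close: fully open they stand 13 mm farther back than shut.
Start: joints at [64.057, 4.979, 10.078, 95.1, 0, 90], TCP at [0.241, 0.495, 0.2] pointing down, gripper open.
Joint ranges: [-179.16, 179.16], [-48.56, 103.87], [-65.8, 70.77], [-126.05, 130.52], [-82.76, 87.17], [-180, 180]. Speed limits (degrees/s): [127.2, 127.2, 147.25, 180, 180, 180].

## Interface

Orientations are given as [roll, pitch, yaw] about the fixed x, y, z axes, in that order (R = Rz(yaw) Ry(pitch) Rx(roll)).
In Python, from workcell import bot gives the robot as it stands. The module is installed in compiled form; this text tells all that it offers.
- The arm moves only by the shell command python3 -m pendant 'ROWS' [FORCE]. ROWS is JSON, a list of rows, each a list of 7 numbers: the shift along the tool's x, y, z scaled (see below), then the turn, a rotation vector about the tool's x, y, z scaled (see below), then the closure, from 0 (fully open) to 1 (shut). In form: [[tx, ty, tz, wx, wy, wz, jaw], ...]. A call has 1 to 12 rows; each row shifts and turns the pose as measured when the row begins, along the tool's axes as they then stand; what a row does not reach is not made up. The controller multiplies each number of a shift by 0.25 m and each number of a turn by pi rad. A row lasts 1/10 s, in which the tool goes at most 50 mm and 8.59 degrees, less where a joint would pass 70% of its speed; a pose out of reach is approached as far as the arm can. A call with a number of a shift or a turn outside -1 to 1 is refused whole. A call with a gripper value outside its range is refused whole. The fingers move at their own pace and stop on an object; FORCE is the grip in N (left out, the last holds). Time passes only in rows, so rows that do not move let the fingers close. It gives the time, the measured TCP pose, the force and the opening at its end, in the units of the state.
- bot.get_obs(): the state, without advancing time (a new reading comes with each control period).
- bot.camera(name): name is "side" or "top" or "wrist"; returns the picture (400x640x3 uint8, red, green, blue); there is no depth.
- bot.calibration(name): a dict with "intrinsics" (3x3 intrinsics, pixels), "xyz" and "attitude" of the camera in the world. Camera axes: x right, y up, looking along -z (the intrinsics and any distortion apply to the point x, -y, -z); pixel columns grow to the right and rows downward; lengths in m; the calibration is good to about 2 mm. The wrist camera is an equidistant fisheye: a pixel r from the principal point sees the ray r / f radians off the axis. A picture is of the moment at which its call begins: read the wrist's pose just before it. calibration takes no time and is no camera call; for the wrist camera it gives the pose at the moment of the call.
- bot.job_done(): hands the job in, once; it reports no verdict.
The state is a dict: "time": time; "q": joint angles; "qd": joint speeds; "joint_efforts": joint torques, N m; "ee_pos": TCP position; "tcp_rot": TCP orientation; "wrist_force": force on the tool from outside, world axes, zero at the start; "torque": the same for the moment, N m; "opening": finger opening in m.
Only numpy, scipy, OpenCV 4.12 (cv2) and the standard library are available. Lean on these libraries where they do the work, as an engineer would, in place of code of your own. Each camera call takes 0.05 s, during which the arm holds its last target.

## Task

Set up the spindle on the aluminium base plate for a run-out check: stand the dark steel V-block in the middle of the red pad and the brass V-block in the middle of the blue pad, both upright with their grooves in line along the plate, and stand the green screw jack on the plate midway between the two pads. Then lay the spindle in both grooves, above the jack, thick end in the brass block and its square middle midway between the blocks. Leave the marker, the micrometer and the oil stone alone.

Things in the scene. Friction and masses are not known exactly. Their poses are not given: they have to be found in the camera images.
- plate: Flat aluminium base plate, fixed to the bench, 72 x 190 x 10 mm. Origin at the centre of its underside; z up, its y axis along its 190 mm length (roughly crosswise to the robot). A thin dark circle marks the centre of its top. (Straight ahead of the robot a lamp arm and a thin post stand tall on the bench's front edge, right of the work: pass them only with the arm folded up and drawn in.)
- pad_red: Red pad fixed on one end of the plate's top (either end), 56 x 40 x 2 mm, its centre 56 mm from the plate's centre on the plate's long middle line; its top is 12 mm above the bench. Origin at the centre of its underside, axes parallel to the plate's: y along the plate.
- pad_blue: Blue pad, same as the red one, fixed on the other end of the plate; the pad centres are 112 mm apart. Origin at the centre of its underside, y along the plate.
- steel_vblock_mid (a point): Dark steel V-block, loose, standing upright on the bench: 40 mm wide (its x), 26 mm long (its y), 49.1 mm high, with a 90 degree V-groove 26 mm wide and 13 mm deep along its y in the top. Point at its centre, 24.6 mm above its underside; z is up, its own y axis runs along the groove (the block is the same after a half turn). Weighs about 0.28 kg.
- brass_vblock_mid (a point): Brass-yellow V-block, loose, standing upright on the bench: like the steel one (40 x 26 mm, same groove) but 44.9 mm high. Point at its centre, 22.4 mm above its underside; z is up, its own y axis runs along the groove (the block is the same after a half turn). Weighs about 0.28 kg.
- jack_mid (a point): Small screw jack, loose, standing upright: round green body 26 mm in diameter and 26 mm high with two dark rings, a 14 mm steel screw head on top, 32 mm high in all. Point on its axis 16 mm above its underside; z up. About 0.12 kg.
- spindle_mid (a point): Bright steel spindle, loose, 164 mm long, lying on its square middle (24 x 24 mm, 44 mm long); round journals 60 mm long on both ends: thick (20 mm diameter) toward its own +y, thin (14 mm) toward its -y. Point at the centre of the square, its centre of mass, 12 mm above the bench at the start; z up. 0.35 kg. Seated in the blocks its axis is 58 mm above the bench, clearing the jack by 4 mm.
- marker: White and blue marker pen, 130 x 15 mm, lying on the bench. Origin at the centre of its underside. A bystander: not part of the job, leave it where it lies.
- micrometer: Blue and silver micrometer, 131 x 47 x 18 mm, lying on the bench. Origin at the centre of its underside. A bystander: not part of the job, leave it where it lies.
- oil_stone: Brown oil stone block, 75 x 25 x 14 mm, lying on the bench close behind the plate. Origin at the centre of its underside. A bystander: not part of the job, leave it where it lies.
There are look-alikes about, which are no part of the job. There is more than one size of the part that bears spindle_mid; the job needs the larger.

How it is judged (in metres and radians):
At the end, for the whole second after the job is handed in: Each V-block upright within 10 mm of its pad's middle, groove within 8.5 deg of the plate's length; jack upright on the plate within 12 mm of midway; spindle level (2.3 deg) in both grooves, centred within 12 mm, thick end in the brass block; all at rest (horizontal distance between steel_vblock_mid and pad_red below 0.01 m and horizontal distance between brass_vblock_mid and pad_blue below 0.01 m and angle between each of steel_vblock_mid, brass_vblock_mid, jack_mid's own z axis and vertical below 0.05 rad and angle between the y axis of steel_vblock_mid and the y axis of pad_red, either way round below 0.15 rad and angle between the y axis of brass_vblock_mid and the y axis of pad_blue, either way round below 0.15 rad and x of jack_mid in the frame of pad_red between -0.012 and 0.012 m and horizontal distance between jack_mid and pad_red between 0.044 and 0.068 m and horizontal distance between jack_mid and pad_blue between 0.044 and 0.068 m and z of jack_mid in the frame of pad_red between 0.01 and 0.026 m and horizontal distance between spindle_mid and pad_red between 0.044 and 0.068 m and horizontal distance between spindle_mid and pad_blue between 0.044 and 0.068 m and z of spindle_mid in the frame of pad_red between 0.045 and 0.053 m and angle between spindle_mid's own y axis and vertical between 1.5308 and 1.6108 rad and y of brass_vblock_mid in the frame of spindle_mid above 0.03 m and linear speed of each of steel_vblock, brass_vblock, jack, spindle below 0.01 m/s); the robot touches nothing.
It fails at once if a bystander (marker, micrometer or oil stone) is moved more than 15 mm (distance of any of marker, micrometer, oil_stone from where it was at the start of the episode above 0.015 m).
It also fails if it takes over 128 s, if anything falls off the work surface, if the arm or the gripper's body presses on something with over 40 N, if the wrist force passes 120 N, or if a joint passes its speed limit or range.

## Working session

There is one attempt and no reset: what is moved stays moved. The work goes in short steps, Python scripts to look and compute and a shell command to move; the robot and the scene stay as the last step left them, time stands still between calls to the robot, and variables do not carry over. Pictures are saved under pics/ and viewed, and the job is handed in when it is done.

```bash
mkdir -p pics; ls
python3 - <<'E'
from workcell import bot
import cv2
o=bot.get_obs(); print(o)
for n in ["side","top","wrist"]:
    print(n,bot.calibration(n))
    cv2.imwrite(f"pics/{n}0.png",bot.camera(n)[:,:,::-1])
print(bot.pinch_z)
E
```

```text
pics
{'time': 0.0, 'q': array([6.40569638e+01, 5.01202941e+00, 1.00351808e+01, 9.50979547e+01,
       1.02832460e-03, 9.00007460e+01]), 'qd': array([ 0.06614343,  0.0384532 , -0.07024538, -0.00098766, -0.02479735,
        0.00406572]), 'joint_efforts': array([-8.63302057e-05, -5.20382738e+01,  4.64806151e+01,  1.60994846e-02,
       -8.96577694e-05, -1.71359136e-05]), 'ee_pos': array([0.2404967 , 0.49435108, 0.19898067]), 'tcp_rot': array([-1.79998973e+02,  7.48032824e-02,  6.40562179e+01]), 'wrist_force': array([-0.31819151,  0.11772304,  0.63661716]), 'torque': array([ 0.00485007,  0.01748629, -0.01622401]), 'opening': 0.08534137864080209}
side {'intrinsics': array([[444.7987789 ,   0.        , 316.77624828],
       [  0.        , 444.7987789 , 198.09415807],
       [  0.        ,   0.        ,   1.        ]]), 'xyz': array([0.28299282, 1.22641973, 0.72907304]), 'attitude': array([ 5.74873439e+01,  1.49131441e-01, -1.67482635e+02])}
top {'intrinsics': array([[398.05639812,   0.        , 321.83876963],
       [  0.        , 398.05639812, 199.95587037],
       [  0.        ,   0.        ,   1.        ]]), 'xyz': array([0.45553582, 0.15545735, 1.11406574]), 'attitude': array([  4.05672541,   0.36122049, -89.90789747])}
wrist {'intrinsics': array([[309.70691629,   0.        , 321.07940598],
       [  0.        , 309.70691629, 201.72675392],
       [  0.        ,   0.        ,   1.        ]]), 'xyz': array([0.17304035, 0.52671075, 0.37251987]), 'attitude': array([-1.69881921e+01,  2.28493725e-02,  6.40660526e+01])}
0.0187
```

View pics/side0.png

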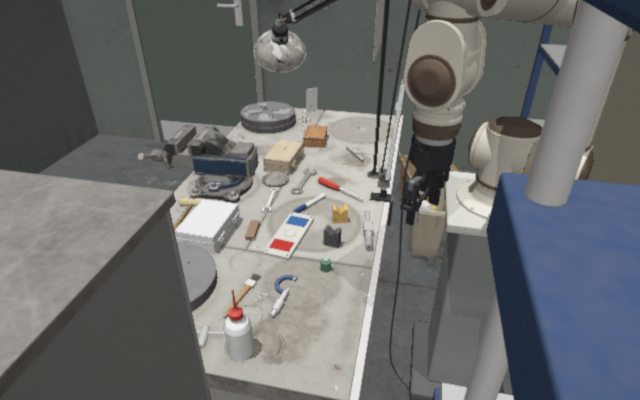

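View pics/top0.png

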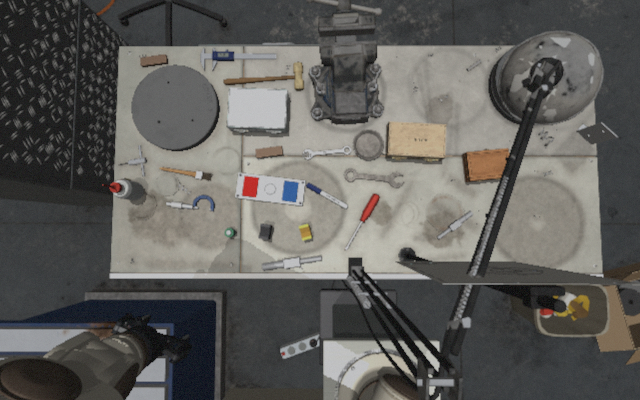

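View pics/wrist0.png

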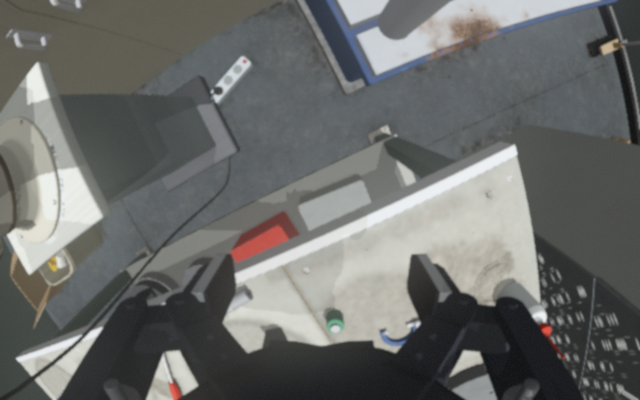

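```bash
cat > h.py <<'E'
from workcell import bot
import numpy as np, cv2
from scipy.spatial.transform import Rotation as R
def cal(n):
    c=bot.calibration(n); return c['intrinsics'],np.array(c['xyz']),R.from_euler('xyz',c['attitude'],degrees=True).as_matrix()
def ray(c,n,u,v):
    K,p,M=c; x=(u-K[0,2])/K[0,0]; y=(v-K[1,2])/K[1,1]
    if n=='wrist':
        r=np.hypot(x,y); s=np.sin(r)/r if r>1e-9 else 1; d=np.array([x*s,y*s,np.cos(r)])
    else: d=np.array([x,y,1.])
    return p, M@np.array([d[0],-d[1],-d[2]])
def onz(c,n,u,v,z):
    p,d=ray(c,n,u,v); return p+d*(z-p[2])/d[2]
def proj(c,n,X):
    K,p,M=c; q=M.T@(np.asarray(X,float)-p); d=np.array([q[0],-q[1],-q[2]])
    if n=='wrist':
        t=np.arctan2(np.hypot(d[0],d[1]),d[2]); h=np.hypot(d[0],d[1]); x,y=d[:2]/max(h,1e-9)*t
    else: x,y=d[:2]/d[2]
    return K[0,0]*x+K[0,2],K[1,1]*y+K[1,2]
def rel(target,rpy_yaw=None):
    """shift in tool axes / .25 to reach target TCP, and yaw turn to make"""
    o=bot.get_obs(); M=R.from_euler('xyz',o['tcp_rot'],degrees=True).as_matrix()
    return M.T@(np.asarray(target)-o['ee_pos'])/.25
E
python3 - <<'E'
from h import *
im=cv2.imread('pics/top0.png')
cv2.imwrite('pics/top0z.png',cv2.resize(im[130:280,110:370],None,fx=3,fy=3,interpolation=cv2.INTER_CUBIC))
cv2.imwrite('pics/top0y.png',cv2.resize(im[170:280,330:530],None,fx=3.5,fy=3.5,interpolation=cv2.INTER_CUBIC))
im=cv2.imread('pics/side0.png')
cv2.imwrite('pics/side0z.png',cv2.resize(im[160:320,200:400],None,fx=3.7,fy=3.7,interpolation=cv2.INTER_CUBIC))
c=cal('top')
for k,(u,v,z) in dict(red=(250,187,.012),blue=(290,191,.012),steel=(265,232,.05),brass=(306,233,.045),jack=(230,233,.03),spin=(292,263,.012),s2=(455,225,.01),mar=(327,195,.01)).items(): print(k,onz(c,'top',u,v,z))
E
```

```text
red [0.56963008 0.36268075 0.012     ]
blue [0.55855682 0.2511315  0.012     ]
steel [0.44513648 0.31374705 0.05      ]
brass [0.44260197 0.20458457 0.045     ]
jack [0.44207266 0.41191653 0.03      ]
spin [0.3600325  0.24419333 0.012     ]
s2 [ 0.46489724 -0.20543209  0.01      ]
mar [0.54767133 0.14820268 0.01      ]
```

View pics/top0z.png

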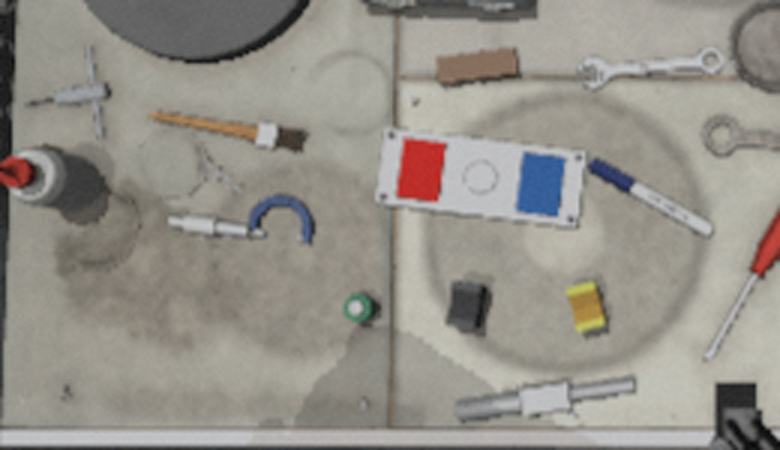

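View pics/side0z.png

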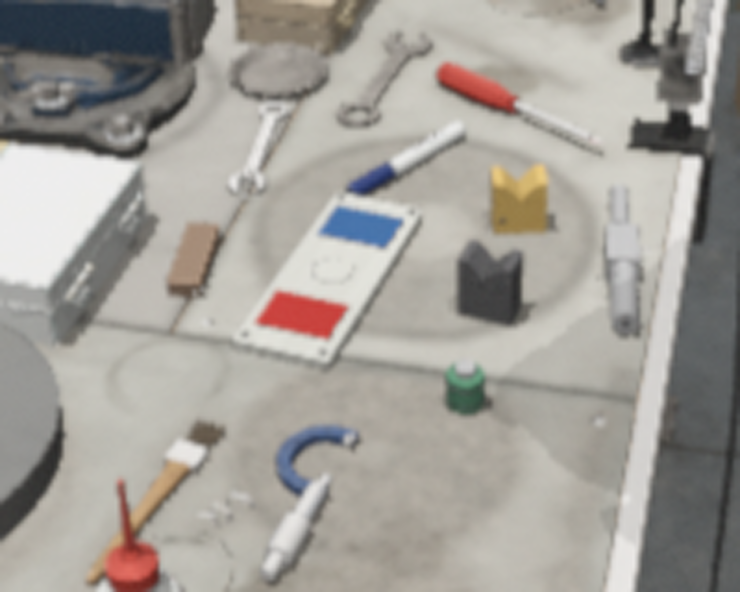

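View pics/top0y.png

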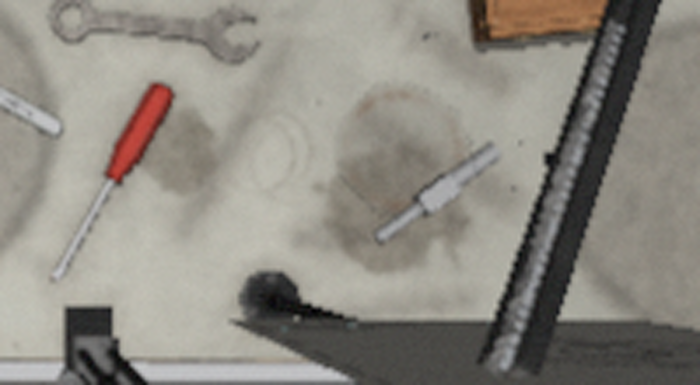

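```bash
python3 -m pendant '[[0,0,0,0,0,0.043,0],[0,0,0,0,0,0.043,0],[0,0,0,0,0,0.043,0],[0,0,0,0,0,0.043,0],[0,0,0,0,0,0.043,0],[0,0,0,0,0,0.043,0],[0,0,0,0,0,0.043,0],[0,0,0,0,0,0.043,0],[0,0,0,0,0,0.043,0]]' 40; python3 -c "
from h import *
print(bot.get_obs()['q'],bot.get_obs()['tcp_rot'],rel([.42,.22,.26]))"
```

```text
time: 1.05
ee_pos: [0.2401, 0.4934, 0.1962]
tcp_rot: [179.6, 0.1, -8.3]
wrist_force: [-0.6, -0.3, 0.5]
opening: 0.0854
[6.40540114e+01 5.13740869e+00 9.86093430e+00 9.50987079e+01
 3.78817379e-04 1.62325645e+02] [ 1.79642642e+02  1.14268004e-01 -8.27199149e+00] [ 0.86911125  0.98010525 -0.25073915]
```

```bash
python3 -m pendant '[[0.11,0.12,-0.03,0,0,0,0],[0.11,0.12,-0.03,0,0,0,0],[0.11,0.12,-0.03,0,0,0,0],[0.11,0.12,-0.03,0,0,0,0],[0.11,0.12,-0.03,0,0,0,0],[0.11,0.12,-0.03,0,0,0,0],[0.11,0.12,-0.03,0,0,0,0],[0.11,0.12,-0.03,0,0,0,0],[0,0,0,0,0,0,0]]' 40
python3 - <<'E'
from h import *
import pickle
print(bot.get_obs()['q'])
c=cal('wrist'); im=bot.camera('wrist'); cv2.imwrite('pics/w1.png',im[:,:,::-1]); pickle.dump(c,open('pics/w1.pkl','wb'));print(c)
E
```

```text
time: 1.95
ee_pos: [0.4268, 0.2136, 0.2562]
tcp_rot: [179.3, 0.2, -8.4]
wrist_force: [0.8, -0.0, 0.3]
opening: 0.0852
[ 26.8582693   -2.69650997   8.64377326 101.90021892  -0.41300201
 125.2974807 ]
(array([[309.70691629,   0.        , 321.07940598],
       [  0.        , 309.70691629, 201.72675392],
       [  0.        ,   0.        ,   1.        ]]), array([0.43832138, 0.28883365, 0.42874231]), array([[ 0.98919342,  0.13843931,  0.0482798 ],
       [-0.14655822,  0.94293199,  0.29899823],
       [-0.00413146, -0.30284288,  0.95303154]]))
```

View pics/w1.png

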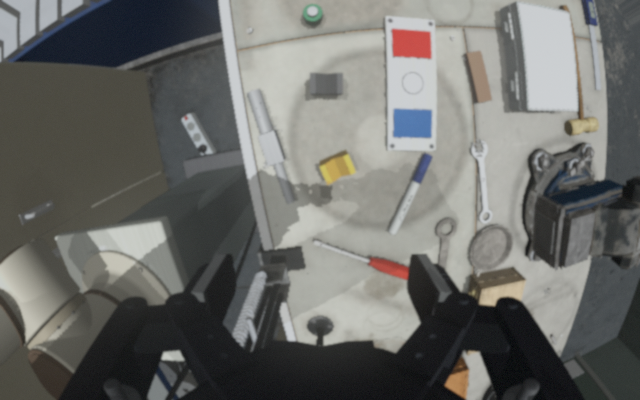

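Run:
```python
from h import *
import pickle
c=pickle.load(open('pics/w1.pkl','rb')); im=cv2.imread('pics/w1.png'); hsv=cv2.cvtColor(im,cv2.COLOR_BGR2HSV)
cv2.imwrite('pics/w1z.png',cv2.resize(im[0:210,235:445],None,fx=2.8,fy=2.8,interpolation=cv2.INTER_CUBIC))
cv2.imwrite('pics/w1a.png',cv2.resize(im[60:190,290:370],None,fx=6,fy=6,interpolation=cv2.INTER_NEAREST)[:600])
def meas(name,mask,roi,z):
    m=np.zeros_like(mask); y0,y1,x0,x1=roi; m[y0:y1,x0:x1]=mask[y0:y1,x0:x1]
    cs,_=cv2.findContours(m,cv2.RETR_EXTERNAL,cv2.CHAIN_APPROX_NONE); k=max(cs,key=cv2.contourArea)
    P=np.array([onz(c,'wrist',p[0][0],p[0][1],z)[:2] for p in k])
    print(name,len(k),cv2.minAreaRect((P*1000).astype(np.float32)))
H,S,V=cv2.split(hsv)
meas('red',((S>120)&((H<8)|(H>172))).astype(np.uint8),(0,100,370,450),.012)
meas('blue',((S>120)&(H>100)&(H<125)).astype(np.uint8),(80,145,370,450),.012)
meas('green',((S>60)&(H>50)&(H<95)).astype(np.uint8),(0,50,280,340),.026)
meas('brassall',((S>100)&(H>15)&(H<35)).astype(np.uint8),(120,200,300,370),.045)
meas('steelall',((V<95)).astype(np.uint8),(50,110,300,350),.049)
print(hsv[85,325],hsv[78,312],hsv[150,285])
```

```text
red 119 ((571.0106811523438, 362.32440185546875), (37.13722610473633, 52.8049201965332), 83.03215789794922)
blue 115 ((557.510498046875, 252.28958129882812), (34.38446807861328, 49.55217361450195), 83.6849136352539)
green 74 ((444.1882019042969, 414.8624267578125), (22.93161964416504, 21.803495407104492), 81.5736083984375)
brassall 87 ((444.7203063964844, 210.25567626953125), (39.03278732299805, 28.806055068969727), 15.967658996582031)
steelall 44 ((444.9477844238281, 303.8852233886719), (3.6878371238708496, 26.469385147094727), 82.0804214477539)
[ 90   3 100] [ 75   4 122] [ 34  12 171]
```

View pics/w1z.png

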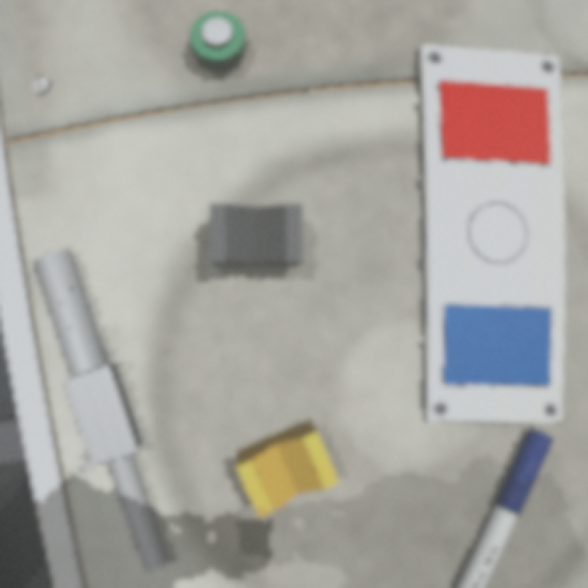

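View pics/w1a.png

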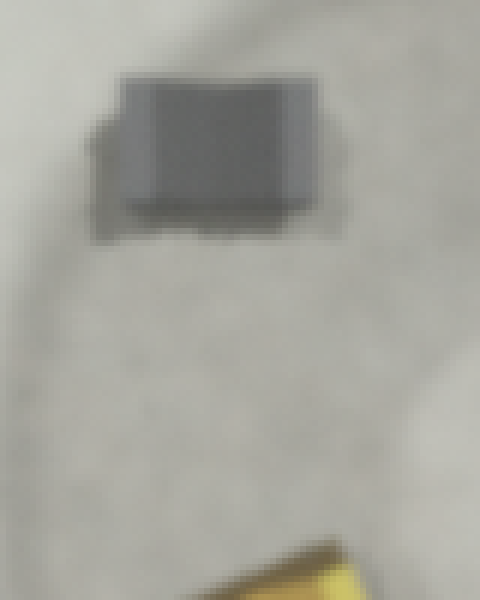

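Run:
```python
from h import *
import pickle
c=pickle.load(open('pics/w1.pkl','rb'))
def corners(n,pts,z):
    P=np.array([onz(c,'wrist',u,v,z)[:2]*1000 for u,v in pts]); print(n,P.mean(0),cv2.minAreaRect(P.astype(np.float32)))
    e=P[1]-P[0]+P[2]-P[3]; print(' xdir',np.degrees(np.arctan2(e[1],e[0])))
corners('steel',[(290+x/6,60+y/6) for x,y in [(122,78),(315,78),(315,205),(122,207)]],.0491)
corners('brass',[(235+x/2.8,y/2.8) for x,y in [(237,470),(317,432),(340,484),(262,517)]],.0449)
z=lambda x,y:(235+x/2.8,y/2.8)
for n,p in dict(thickA=(36,262),thickB=(72,250),sqtl=(66,383),sqtr=(110,366),sqbr=(136,447),sqbl=(92,464),thinA=(148,570),thinB=(173,562)).items():
    print(n,onz(c,'wrist',*z(*p),.024 if n[0]=='s' else .012)*1000)
print('jack head',onz(c,'wrist',*z(218,30),.032)*1000)
print('ring',onz(c,'wrist',*z(498,232),.01)*1000)
t=cal('top')
print(proj(t,'top',[.444,.308,.049]))
```

```text
steel [447.24135402 315.95491646] ((447.1912841796875, 315.86376953125), (26.521482467651367, 38.73271179199219), 81.82067108154297)
 xdir -7.890605721232313
brass [446.49692151 206.95885146] ((446.61688232421875, 206.59666442871094), (39.851993560791016, 26.196842193603516), 17.675790786743164)
 xdir 16.5617779949308
thickA [342.15352079 323.35150303  12.        ]
thickB [360.54154129 325.65295264  12.        ]
sqtl [349.26653484 262.95617856  24.        ]
sqtr [371.48098691 267.29484828  24.        ]
sqbr [377.09007701 227.15856107  24.        ]
sqbl [354.58262969 222.38958478  24.        ]
thinA [370.10659016 162.22363883  12.        ]
thinB [383.44638287 164.56263185  12.        ]
jack head [445.01653695 415.98200643  32.        ]
ring [565.39876611 307.05985802  10.        ]
(np.float64(267.2017295409949), np.float64(232.42713571419688))
```

```bash
cat > r.py <<'E'
import sys
from h import *
x,y,z,yaw=map(float,sys.argv[1:5])
o=bot.get_obs(); M=R.from_euler('xyz',o['tcp_rot'],degrees=True)
T=R.from_euler('xyz',[180,0,yaw],degrees=True)
w=(M.inv()*T).as_rotvec()/np.pi
print('t',o['time'],'pos',o['ee_pos'].round(4),o['tcp_rot'].round(2),'q',o['q'].round(0),'open',round(o['opening'],4))
print('shift',(M.as_matrix().T@(np.array([x,y,z])-o['ee_pos'])/.25).round(4),'shift after turn',(T.as_matrix().T@(np.array([x,y,z])-o['ee_pos'])/.25).round(4),'turn',w.round(4))
E
python3 r.py .447 .316 .12 -8
```

```text
t 2.0 pos [0.4259 0.2149 0.2557] [179.35   0.28  -8.41] q [ 27.  -3.   9. 102.  -0. 125.] open 0.0854
shift [ 0.0269 -0.4184  0.538 ] shift after turn [ 0.0272 -0.4121  0.5428] turn [ 0.0036  0.0015 -0.0022]
```

```bash
python3 -m pendant '[[0.005,-0.1,0,0.0036,0.0015,-0.002,0.2],[0.01,-0.1,0.05,0,0,0,0.2],[0.01,-0.1,0.1,0,0,0,0.2],[0,-0.1,0.12,0,0,0,0.2],[0,0,0.12,0,0,0,0.2],[0,0,0.12,0,0,0,0.2],[0,0,0,0,0,0,0.2]]' 60; python3 r.py .447 .316 .012 -8
```

```text
time: 2.7
ee_pos: [0.4428, 0.3216, 0.1218]
tcp_rot: [-180.0, 0.1, -7.8]
wrist_force: [-0.3, 0.1, -0.4]
opening: 0.0684
t 2.7 pos [0.4428 0.3216 0.1218] [-1.7996e+02  1.1000e-01 -7.8400e+00] q [ 36.   4.   0.  86.   0. 134.] open 0.0684
shift [0.0207 0.0202 0.4393] shift after turn [0.0199 0.0198 0.4394] turn [-0.0002  0.0006  0.0009]
```

```bash
python3 -m pendant '[[0.02,0.02,0.05,0,0,0,0.2],[0,0,0.1,0,0,0,0.2],[0,0,0.1,0,0,0,0.2],[0,0,0.1,0,0,0,0.2],[0,0,0.06,0,0,0,0.2],[0,0,0,0,0,0,0.2]]' 60; python3 r.py .447 .316 .012 -8;python3 -c "
from h import *
cv2.imwrite('pics/w2.png',bot.camera('wrist')[:,:,::-1])"
```

```text
time: 3.3
ee_pos: [0.4495, 0.3179, 0.0218]
tcp_rot: [-179.6, -0.3, -7.7]
wrist_force: [-0.1, 1.3, 1.3]
opening: 0.0681
t 3.3 pos [0.4495 0.3179 0.0218] [-179.63   -0.26   -7.73] q [ 35.   5. -10.  75.   0. 133.] open 0.0681
shift [-0.0089  0.0089  0.039 ] shift after turn [-0.0087  0.0087  0.0391] turn [-0.0021 -0.0014  0.0015]
```

View pics/w2.png

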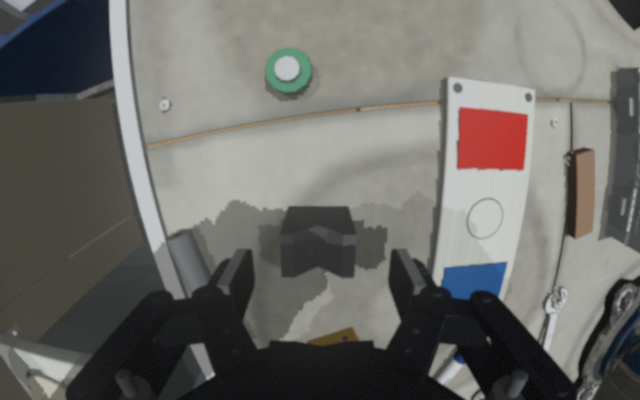

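```bash
python3 -m pendant '[[-0.009,0.008,0.034,-0.002,0,0,0.2],[0,0,0,0,0,0,0.4],[0,0,0,0,0,0,0.6],[0,0,0,0,0,0,0.7],[0,0,0,0,0,0,0.7],[0,0,0,0,0,0,0.7]]' 60; python3 r.py .447 .316 .012 -8
```

```text
time: 3.95
ee_pos: [0.4498, 0.3179, 0.0192]
tcp_rot: [-179.7, -0.6, -7.7]
wrist_force: [0.5, 1.0, -0.5]
opening: 0.0259
t 3.95 pos [0.4498 0.3179 0.0192] [-179.68   -0.62   -7.74] q [ 35.   5. -10.  74.  -0. 133.] open 0.0259
shift [-0.0105  0.0093  0.0286] shift after turn [-0.0101  0.0092  0.0287] turn [-0.0018 -0.0034  0.0014]
```

Run:
```python
from h import *
a=bot.camera('wrist');b=bot.camera('side');
cv2.imwrite('pics/w3.png',a[:,:,::-1]);cv2.imwrite('pics/s3.png',cv2.resize(b[140:300,280:460,::-1],None,fx=3.5,fy=3.5,interpolation=cv2.INTER_CUBIC))
```

```text
(no output)
```

View pics/w3.png

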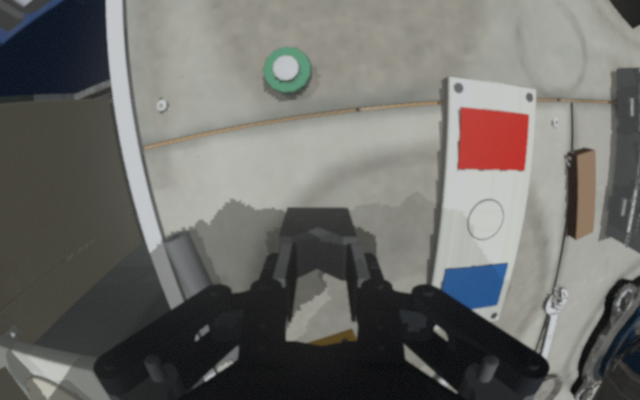

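View pics/s3.png

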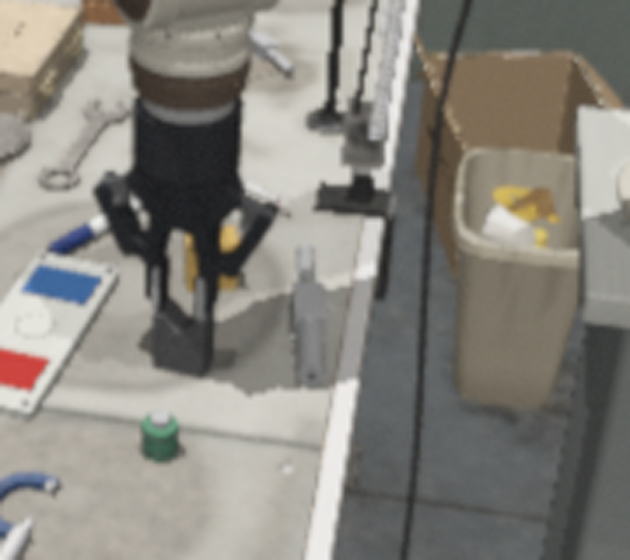

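Run:
```python
from h import *
c=cal('wrist'); o=bot.get_obs(); print(c[1],o['ee_pos'])
print('tcp px',proj(c,'wrist',o['ee_pos']))
for z in (0.02,.04,.06): print(proj(c,'wrist',[*o['ee_pos'][:2],z]))
for p in [(288,208),(351,210),(354,240)]: print(onz(c,'wrist',*p,.0491)*1000)
print('jack',onz(c,'wrist',287,68,.032)*1000, 'ring',onz(c,'wrist',486,218,.01))
print(np.degrees(np.array(R.from_matrix(c[2]).as_euler('xyz'))))
```

```text
[0.45743347 0.39069043 0.19293564] [0.44978309 0.31788922 0.01907519]
tcp px (np.float64(321.7321714530987), np.float64(235.0560215659286))
(np.float64(321.7511550061581), np.float64(235.6475724411606))
(np.float64(322.2083846540728), np.float64(249.88584855306743))
(np.float64(322.77510156869204), np.float64(267.5080789126197))
[436.67579085 346.89804634  49.1       ]
[467.11126971 341.62217805  49.1       ]
[466.98725767 325.40155516  49.1       ]
jack [444.98214003 415.70209395  32.        ] ring [0.56467425 0.30853411 0.01      ]
[-16.65609443  -0.59898218  -7.73252323]
```

Run:
```python
from h import *
c=cal('wrist')
im=cv2.imread('pics/w3.png'); cv2.imwrite('pics/w3z.png',cv2.resize(im[190:360,230:420],None,fx=3.5,fy=3.5,interpolation=cv2.INTER_CUBIC))
for p in [(288,208),(351,210)]: print(onz(c,'wrist',*p,0)*1000)
print('brass top corner?',onz(c,'wrist',352,331,.045))
```

```text
[429.58991137 331.94899715   0.        ]
[470.41490133 324.87214875   0.        ]
brass top corner? [0.46067087 0.26189197 0.045     ]
```

View pics/w3z.png

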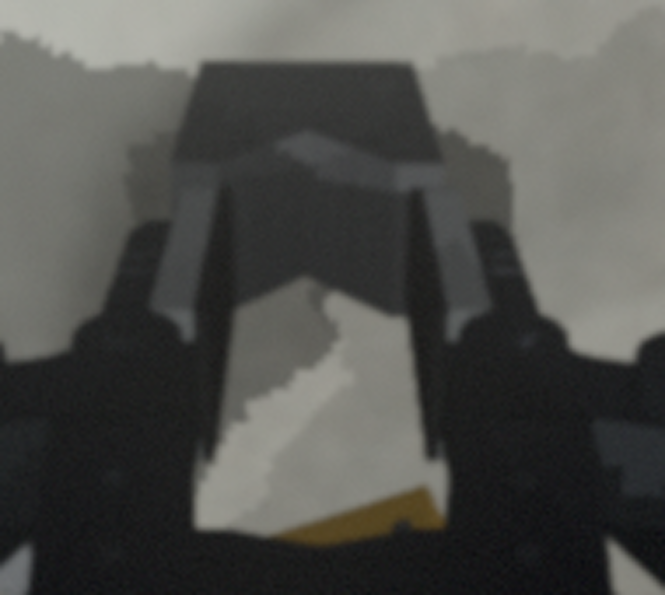

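Run:
```python
from h import *
im=cv2.imread('pics/w2.png'); cv2.imwrite('pics/w2z.png',cv2.resize(im[190:360,230:420],None,fx=3.5,fy=3.5,interpolation=cv2.INTER_CUBIC))
o=bot.get_obs(); print(o['wrist_force'],o['torque'],o['joint_efforts'])
```

```text
[-0.24298758  0.35802621  0.38947536] [ 0.03009114  0.01652501 -0.00916681] [ 4.14880764e-03 -5.16800201e+01  4.63979673e+01 -1.16290560e-01
 -1.04090254e-02 -4.95114273e-04]
```

View pics/w2z.png

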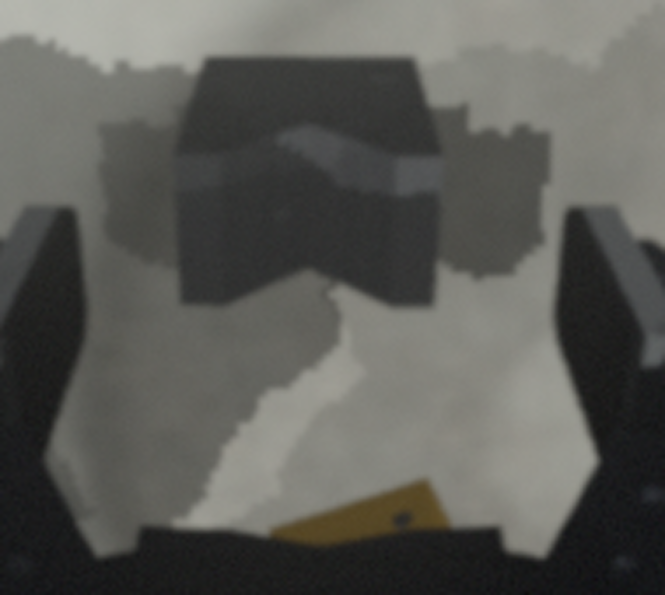

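```bash
python3 -m pendant '[[0,0,0,0,0,0,0.8],[0,0,0,0,0,0,0.8],[0,0,0,0,0,0,0.8]]' 60
python3 - <<'E'
from h import *
a=bot.camera('wrist');
cv2.imwrite('pics/w4.png',cv2.resize(a[190:360,230:420,::-1],None,fx=3.5,fy=3.5,interpolation=cv2.INTER_CUBIC))
E
```

```text
time: 4.35
ee_pos: [0.4497, 0.3179, 0.019]
tcp_rot: [-179.7, -0.6, -7.7]
wrist_force: [-0.7, -0.2, -0.1]
opening: 0.0171
```

View pics/w4.png

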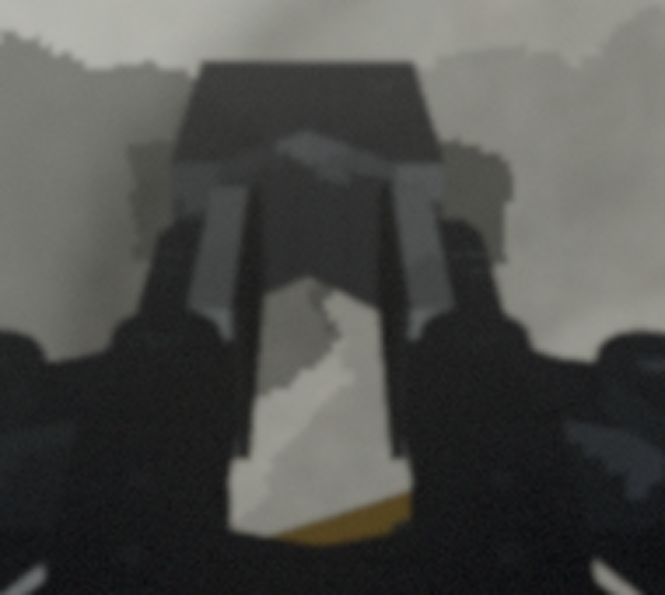

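Run:
```python
from h import *
a=bot.camera('side'); c=cal('side'); t=cal('top'); b=bot.camera('top')
cv2.imwrite('pics/s4.png',cv2.resize(a[180:260,300:370,::-1],None,fx=8,fy=8,interpolation=cv2.INTER_NEAREST)[:600])
cv2.imwrite('pics/t4.png',cv2.resize(b[180:260,220:320,::-1],None,fx=6,fy=6,interpolation=cv2.INTER_NEAREST))
for X in [(.4497,.3179,.019),(.4497,.3179,.05),(.447,.316,.049),(.447,.316,.0),(.447,.329,0),(.447,.329,.049),(.4445,.416,.032),(.5654,.307,.01)]:
    u=proj(c,'side',X); v=proj(t,'top',X); print(X,'side zoom',(u[0]-300)*8,(u[1]-180)*8,'top zoom',(v[0]-220)*6,(v[1]-180)*6)
```

```text
(0.4497, 0.3179, 0.019) side zoom 244.68009986095376 459.423274844841 top zoom 271.12570667126363 301.33318650950514
(0.4497, 0.3179, 0.05) side zoom 246.03887964773958 382.6492292092828 top zoom 260.7893453429007 301.68877800261816
(0.447, 0.316, 0.049) side zoom 255.36210290788858 382.79509482582307 top zoom 265.3251430409697 307.7689727561852
(0.447, 0.316, 0.0) side zoom 253.02539759699175 502.9757915298187 top zoom 281.1882914882144 306.9490647755997
(0.447, 0.329, 0) side zoom 245.48183582569436 527.2111186610141 top zoom 253.28631809558965 306.90272445409425
(0.447, 0.329, 0.049) side zoom 247.66542097923184 406.4596263222859 top zoom 236.14135099687496 307.72043728979884
(0.4445, 0.416, 0.032) side zoom 199.9518676907187 622.1579586135276 top zoom 50.0357732384125 312.6532351719925
(0.5654, 0.307, 0.01) side zoom -87.76558873113527 416.3384894258411 top zoom 300.3337894855307 51.61559620560388
```

View pics/s4.png

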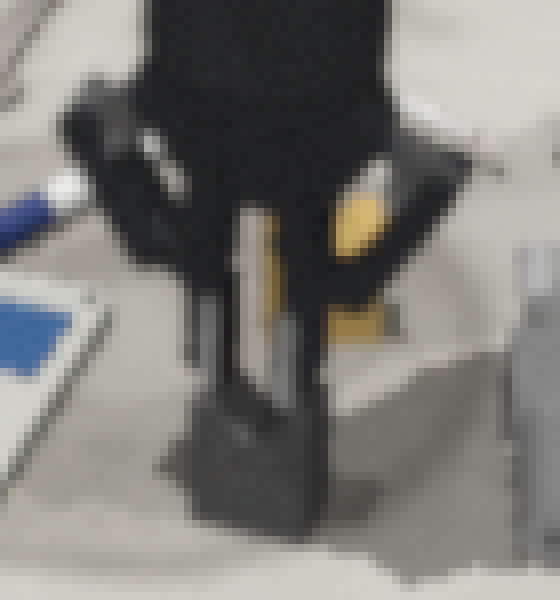

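View pics/t4.png

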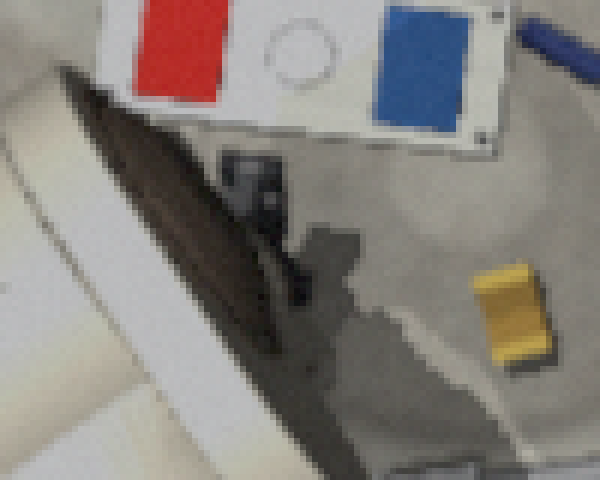

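```bash
python3 -m pendant '[[0,0,0,0,0,0,0.2],[0,0,0,0,0,0,0.2],[0,0,-0.08,0,0,0,0.2],[0,0,-0.12,0,0,0,0.2],[0,0,-0.12,0,0,0,0.2],[0,0,-0.08,0,0,0,0.9],[0,0,0,0,0,0,1],[0,0,0,0,0,0,1],[0,0,0,0,0,0,1],[0,0,0,0,0,0,1],[0,0,0,0,0,0,1]]' 60
python3 - <<'E'
from h import *
o=bot.get_obs(); c=cal('side'); w=cal('wrist')
a=bot.camera('side'); b=bot.camera('wrist')
print(o['ee_pos'],o['opening'],'tcp side',proj(c,'side',o['ee_pos']),'wrist',proj(w,'wrist',o['ee_pos']))
for d in (.02,.04): print('side +z',d,proj(c,'side',o['ee_pos']+[0,0,d]),'wrist',proj(w,'wrist',o['ee_pos']+[0,0,d]))
cv2.imwrite('pics/s5.png',cv2.resize(a[140:240,290:390,::-1],None,fx=6,fy=6,interpolation=cv2.INTER_NEAREST))
cv2.imwrite('pics/w5.png',b[:,:,::-1])
E
```

```text
time: 5.6
ee_pos: [0.4469, 0.3162, 0.1179]
tcp_rot: [-179.9, -0.3, -7.7]
wrist_force: [-0.3, 0.0, -0.6]
opening: 0.0
[0.44685386 0.3162283  0.11794749] 2.6883312669663935e-07 tcp side (np.float64(332.39521531059336), np.float64(205.5579573653366)) wrist (np.float64(321.7200053831609), np.float64(235.06425114368938))
side +z 0.02 (np.float64(332.5271713436412), np.float64(198.79217035753726)) wrist (np.float64(321.9962536950818), np.float64(249.31787871891692))
side +z 0.04 (np.float64(332.66173929745594), np.float64(191.89246223084865)) wrist (np.float64(322.33770739372113), np.float64(266.93536121067507))
```

View pics/s5.png

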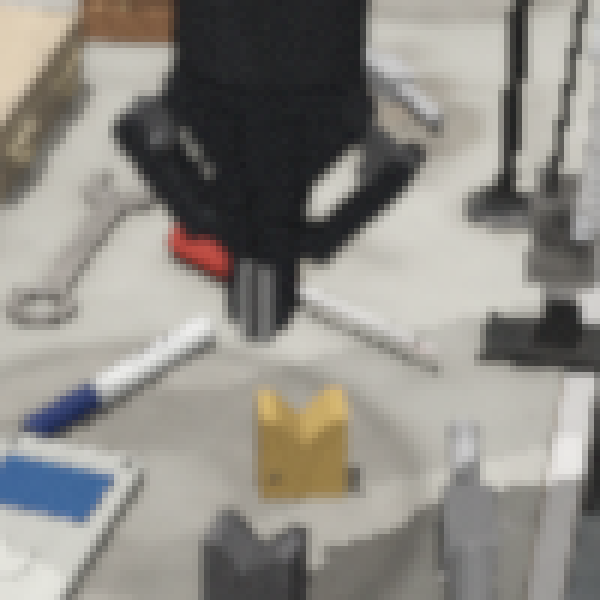

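View pics/w5.png

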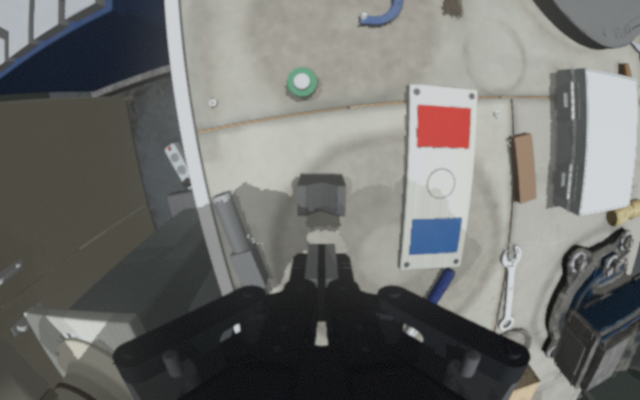

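Run:
```python
from h import *
im=cv2.imread('pics/w5.png'); cv2.imwrite('pics/w5z.png',cv2.resize(im[220:300,280:365],None,fx=7,fy=7,interpolation=cv2.INTER_NEAREST))
w=cal('wrist');s=cal('side')
def tri(uw,us):
    p1,d1=ray(w,'wrist',*uw);p2,d2=ray(s,'side',*us);d1/=np.linalg.norm(d1);d2/=np.linalg.norm(d2)
    A=np.stack([d1,-d2],1);t=np.linalg.lstsq(A,p2-p1,rcond=None)[0]
    print(p1+d1*t[0],p2+d2*t[1], (p1+d1*t[0]+p2+d2*t[1])/2-bot.get_obs()['ee_pos'])
for vw in (243,246): 
  for vs in (196,197): tri((321.5,vw),(333,vs))
```

```text
[0.44783182 0.32596935 0.15109621] [0.44426066 0.32489412 0.15177772] [-0.00084569  0.00919227  0.03332903]
[0.44762444 0.32423701 0.14727635] [0.44449728 0.32329303 0.14787423] [-0.00083107  0.00752556  0.02946736]
[0.44754427 0.3237814  0.14991332] [0.44461965 0.32288728 0.15049262] [-0.00080997  0.00709487  0.03209504]
[0.44732901 0.32198907 0.1460602 ] [0.44486551 0.3212339  0.1465491 ] [-0.00079467  0.00537202  0.02819672]
```

View pics/w5z.png

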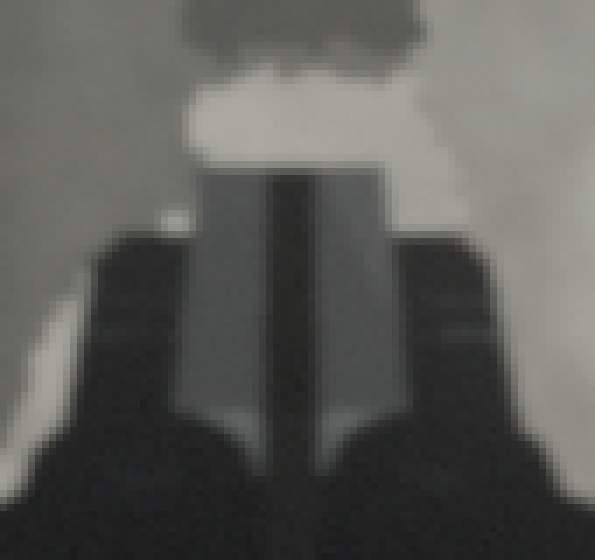

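```bash
python3 -m pendant '[[0.01,0.1,0,0,0,0,1],[0.01,0.1,0.05,0,0,0,1],[0,0,0.1,0,0,0,1],[0,0,0.1,0,0,0,1],[0,0,0.1,0,0,0,1],[0,0,0.1,0,0,0,1],[0,0,0.05,0,0,0,1],[0,0,0,0,0,0,1]]' 60; python3 r.py .447 .262 -.031 -8
```

```text
time: 6.5
ee_pos: [0.4456, 0.2639, -0.0122]
tcp_rot: [-179.9, -0.3, -7.7]
wrist_force: [-0.8, 0.8, 0.8]
opening: 0.0002
t 6.5 pos [ 0.4456  0.2639 -0.0122] [-179.94   -0.35   -7.74] q [ 31.   2. -17.  71.  -0. 128.] open 0.0002
shift [0.0062 0.0068 0.0753] shift after turn [0.0067 0.0067 0.0753] turn [-0.0003 -0.0019  0.0015]
```

```bash
python3 -m pendant '[[0,0,0.015,0,0,0,1],[0,0,0.015,0,0,0,1],[0,0,0.015,0,0,0,1],[0,0,0.015,0,0,0,1]]'; python3 -m pendant '[[0,0,0.01,0,0,0,1],[0,0,0.01,0,0,0,1]]'
```

```text
time: 6.9
ee_pos: [0.4476, 0.2652, -0.0245]
tcp_rot: [-179.8, -0.6, -7.7]
wrist_force: [-0.1, -0.4, -0.2]
opening: 0.0
time: 7.1
ee_pos: [0.4481, 0.2655, -0.0294]
tcp_rot: [-179.7, -0.6, -7.7]
wrist_force: [-0.1, -0.1, 0.3]
opening: -0.0
```

```bash
python3 -m pendant '[[0,0,0.008,0,0,0,1]]'; python3 -m pendant '[[0,0,0.008,0,0,0,1]]';python3 -m pendant '[[0,0,0.008,0,0,0,1]]'
```

```text
time: 7.2
ee_pos: [0.4481, 0.2655, -0.0316]
tcp_rot: [-179.7, -0.6, -7.7]
wrist_force: [-1.3, -0.8, 6.5]
opening: -0.0001
time: 7.3
ee_pos: [0.4483, 0.2656, -0.0317]
tcp_rot: [-179.7, -0.6, -7.7]
wrist_force: [-12.6, -7.9, 36.1]
opening: -0.0001
time: 7.4
ee_pos: [0.4483, 0.2656, -0.0316]
tcp_rot: [-179.7, -0.7, -7.7]
wrist_force: [-9.5, -5.4, 22.3]
opening: -0.0001
```

```bash
python3 -m pendant '[[0,0,-0.08,0,0,0,1],[0,0,-0.12,0,0,0,0.2],[0,0,-0.12,0,0,0,0.2],[0,-0.08,0,0,0.004,0,0.2],[0,-0.1,0,0,0,0,0.2],[0,0,0,0,0,0,0.2]]'; python3 r.py .447 .316 -.0235 -8
```

```text
time: 8.0
ee_pos: [0.4537, 0.3108, 0.0531]
tcp_rot: [-179.6, -1.5, -7.8]
wrist_force: [-1.1, -0.9, -1.2]
opening: 0.0683
t 8.0 pos [0.4537 0.3108 0.0531] [-179.6    -1.5    -7.82] q [ 35.   3.  -8.  77.  -1. 133.] open 0.0683
shift [-0.0375 -0.0148  0.3058] shift after turn [-0.0296 -0.0168  0.3066] turn [-0.0022 -0.0083  0.001 ]
```

```bash
python3 -m pendant '[[-0.015,-0.01,0,-0.001,-0.005,0,0.2],[-0.015,-0.01,0,-0.001,-0.004,0,0.2],[0,0,0.08,0,0,0,0.2],[0,0,0.08,0,0,0,0.2]]'; python3 r.py .447 .316 -.0235 -8
```

```text
time: 8.4
ee_pos: [0.4468, 0.3169, 0.0141]
tcp_rot: [-179.9, 0.2, -7.8]
wrist_force: [0.3, 0.4, -0.2]
opening: 0.0681
t 8.4 pos [0.4468 0.3169 0.0141] [-179.91    0.21   -7.82] q [ 35.   5. -10.  75.   0. 133.] open 0.0681
shift [0.0017 0.0036 0.1502] shift after turn [0.0012 0.0033 0.1502] turn [-0.0005  0.0012  0.001 ]
```

```bash
python3 -m pendant '[[0,0,0.05,0,0,0,0.2],[0,0,0.05,0,0,0,0.2],[0,0,0.04,0,0,0,0.2],[0,0,0,0,0,0,0.3],[0,0,0,0,0,0,0.5],[0,0,0,0,0,0,0.65],[0,0,0,0,0,0,0.65],[0,0,0,0,0,0,0.65]]' 60; python3 r.py .447 .316 -.0235 -8
```

```text
time: 9.2
ee_pos: [0.4453, 0.3149, -0.0246]
tcp_rot: [179.9, 0.4, -7.9]
wrist_force: [-0.3, -1.2, -2.5]
opening: 0.0393
t 9.2 pos [ 0.4453  0.3149 -0.0246] [179.92   0.45  -7.91] q [ 35.   7. -13.  71.   0. 133.] open 0.0393
shift [ 0.0062 -0.0051 -0.0047] shift after turn [ 0.0062 -0.0051 -0.0046] turn [0.0005 0.0025 0.0005]
```

```bash
python3 -m pendant '[[0,0,-0.03,0,0,0,0.65],[0,0,-0.08,0,0,0,0.65],[0,0,-0.08,0,0,0,0.65],[0,0,-0.05,0,0,0,0.65],[0,0,0,0,0,0,0.65]]' 60; python3 r.py .571 .3616 .03 -7
```

```text
time: 9.7
ee_pos: [0.4451, 0.3147, 0.0385]
tcp_rot: [179.9, 0.5, -7.9]
wrist_force: [0.5, 0.2, -3.4]
opening: 0.0397
t 9.7 pos [0.4451 0.3147 0.0385] [179.87   0.51  -7.9 ] q [ 35.   5.  -8.  78.   0. 133.] open 0.0397
shift [ 0.4733 -0.2552  0.0291] shift after turn [ 0.477  -0.2477  0.0339] turn [ 0.0007  0.0029 -0.005 ]
```

```bash
python3 -m pendant '[[0.08,-0.045,0,0,0.0015,-0.0025,0.65],[0.12,-0.062,0,0,0.0014,-0.0025,0.65],[0.12,-0.062,0,0,0,0,0.65],[0.12,-0.062,0.01,0,0,0,0.65],[0.03,-0.015,0.01,0,0,0,0.65],[0,0,0,0,0,0,0.65]]' 60; python3 r.py .571 .3616 -.0126 -7
```

```text
time: 10.3
ee_pos: [0.5722, 0.3618, 0.0289]
tcp_rot: [179.8, 0.1, -6.9]
wrist_force: [-1.0, 0.3, -3.8]
opening: 0.0394
t 10.3 pos [0.5722 0.3618 0.0289] [ 1.7976e+02  1.3000e-01 -6.9100e+00] q [ 32.  23.  12.  80.  -0. 129.] open 0.0394
shift [-0.0041  0.0007  0.1659] shift after turn [-0.0045  0.0014  0.1658] turn [0.0013 0.0007 0.0005]
```

```bash
python3 -m pendant '[[-0.003,0,0.05,0.0013,0,0,0.65],[0,0,0.05,0,0,0,0.65],[0,0,0.04,0,0,0,0.65],[0,0,0.015,0,0,0,0.65],[0,0,0.006,0,0,0,0.65]]' 60; python3 r.py .571 .3616 -.0126 -7;python3 -c "
from h import *
cv2.imwrite('pics/w6.png',bot.camera('wrist')[:,:,::-1])"
```

```text
time: 10.8
ee_pos: [0.568, 0.3607, -0.0135]
tcp_rot: [180.0, 0.2, -6.9]
wrist_force: [-2.1, -3.3, 19.3]
opening: 0.0391
t 10.8 pos [ 0.568   0.3607 -0.0135] [ 1.7998e+02  1.6000e-01 -6.8700e+00] q [ 32.  23.   8.  75.   0. 129.] open 0.0391
shift [ 0.0115 -0.0049 -0.0034] shift after turn [ 0.0114 -0.0049 -0.0034] turn [0.0001 0.0009 0.0007]
```

View pics/w6.png

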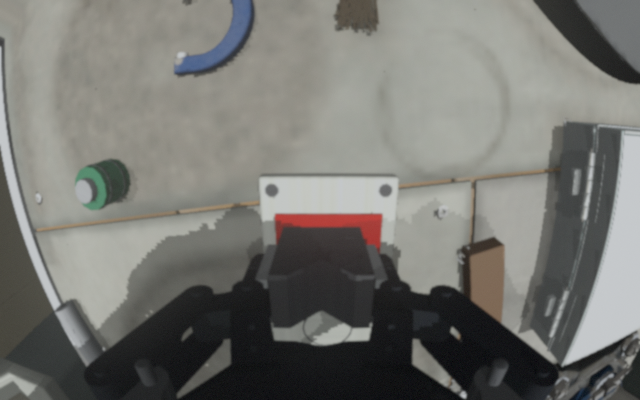

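```bash
python3 -m pendant '[[0.008,-0.003,-0.014,0,0,0,0.65],[0.008,-0.002,0,0,0,0,0.65],[0,0,0.008,0,0,0,0.65],[0,0,0.008,0,0,0,0.65]]' 60; python3 r.py .571 .3616 -.0126 -7
```

```text
time: 11.25
ee_pos: [0.572, 0.3617, -0.0131]
tcp_rot: [-180.0, 0.1, -6.8]
wrist_force: [-0.5, 0.5, -3.9]
opening: 0.0392
t 11.25 pos [ 0.572   0.3617 -0.0131] [-1.7996e+02  9.0000e-02 -6.8400e+00] q [ 32.  23.   8.  75.   0. 129.] open 0.0392
shift [-0.0038  0.0008 -0.0019] shift after turn [-0.0038  0.0009 -0.0019] turn [-0.0002  0.0005  0.0009]
```

Now lower to contact and release.

```bash
python3 -m pendant '[[0,0,0.006,0,0,0,0.65],[0,0,0,0,0,0,0.5],[0,0,0,0,0,0,0.4],[0,0,0,0,0,0,0.35],[0,0,0,0,0,0,0.35],[0,0,-0.04,0,0,0,0.35],[0,0,-0.08,0,0,0,0.35],[0,0,-0.1,0,0,0,0.35],[0,0,-0.1,0,0,0,0.35],[0,0,-0.06,0,0,0,0.35],[0,0,0,0,0,0,0.35]]' 60; python3 r.py .4465 .207 .06 17;python3 -c "
from h import *
cv2.imwrite('pics/w7.png',bot.camera('wrist')[:,:,::-1])"
```

```text
time: 12.35
ee_pos: [0.5721, 0.3617, 0.0879]
tcp_rot: [-179.9, 0.0, -6.8]
wrist_force: [0.9, -0.1, 0.1]
opening: 0.0558
t 12.35 pos [0.5721 0.3617 0.0879] [-1.7988e+02  1.0000e-02 -6.8400e+00] q [ 32.  22.  18.  86.   0. 129.] open 0.0558
shift [-0.425   0.6744  0.1104] shift after turn [-0.6612  0.4449  0.1117] turn [-7.000e-04 -1.000e-04 -1.324e-01]
```

View pics/w7.png

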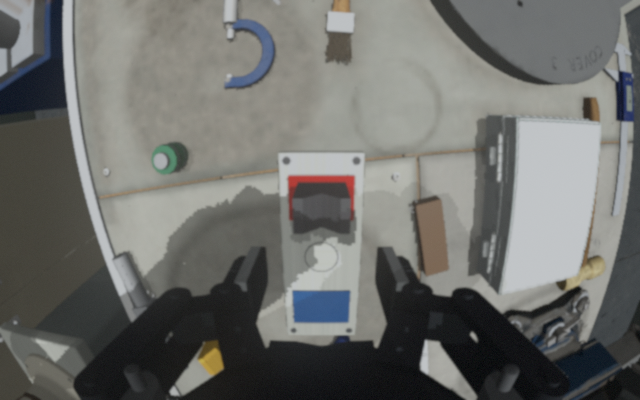

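```bash
python3 -m pendant '[[0,0,0,0,0,-0.043,0.35],[0,0,0,0,0,-0.043,0.3],[0,0,0,0,0,-0.043,0.2],[-0.08,0.055,0,0,0,0,0.2],[-0.12,0.08,0.02,0,0,0,0.2],[-0.12,0.08,0.02,0,0,0,0.2],[-0.12,0.08,0.02,0,0,0,0.2],[-0.12,0.08,0.02,0,0,0,0.2],[-0.08,0.055,0.02,0,0,0,0.2],[0,0,0,0,0,0,0.2]]' 60; python3 r.py .4465 .207 -.0246 17
```

```text
time: 13.4
ee_pos: [0.4414, 0.204, 0.0482]
tcp_rot: [179.9, 0.9, 17.4]
wrist_force: [0.6, 0.2, -0.2]
opening: 0.068
t 13.4 pos [0.4414 0.204  0.0482] [179.93   0.86  17.44] q [ 25.  -3. -15.  79.   0.  97.] open 0.068
shift [ 0.0273 -0.0057  0.2909] shift after turn [ 0.023  -0.0055  0.2913] turn [0.0004 0.0048 0.0025]
```

```bash
python3 -m pendant '[[0.012,-0.003,0.02,0,0.0025,0.002,0.2],[0.01,-0.002,0.05,0,0.002,0,0.2],[0,0,0.08,0,0,0,0.2],[0,0,0.08,0,0,0,0.2]]' 60; python3 r.py .4465 .207 -.0246 17
```

```text
time: 13.8
ee_pos: [0.45, 0.2096, -0.0104]
tcp_rot: [180.0, -0.4, 17.0]
wrist_force: [0.8, 0.5, -0.3]
opening: 0.0683
t 13.8 pos [ 0.45    0.2096 -0.0104] [179.99  -0.36  17.01] q [ 25.  -1. -20.  71.  -0.  98.] open 0.0683
shift [-0.0166  0.0058  0.0567] shift after turn [-0.0162  0.0059  0.0568] turn [ 0.0001 -0.002   0.    ]
```

```bash
python3 -m pendant '[[-0.008,0.004,0.03,0,-0.001,0,0.2],[-0.006,0.003,0.02,0,-0.001,0,0.2],[0,0,0,0,0,0,0.2]]' 60; python3 r.py .4465 .207 -.0246 17;python3 -c "
from h import *
cv2.imwrite('pics/w8.png',bot.camera('wrist')[:,:,::-1])"
```

```text
time: 14.1
ee_pos: [0.4463, 0.2076, -0.027]
tcp_rot: [180.0, 0.3, 17.1]
wrist_force: [-0.5, -0.2, 0.6]
opening: 0.0685
t 14.1 pos [ 0.4463  0.2076 -0.027 ] [179.96   0.28  17.06] q [ 25.  -1. -21.  70.  -0.  98.] open 0.0685
shift [-0.0001  0.0025 -0.0094] shift after turn [-0.      0.0025 -0.0094] turn [0.0002 0.0016 0.0003]
```

View pics/w8.png

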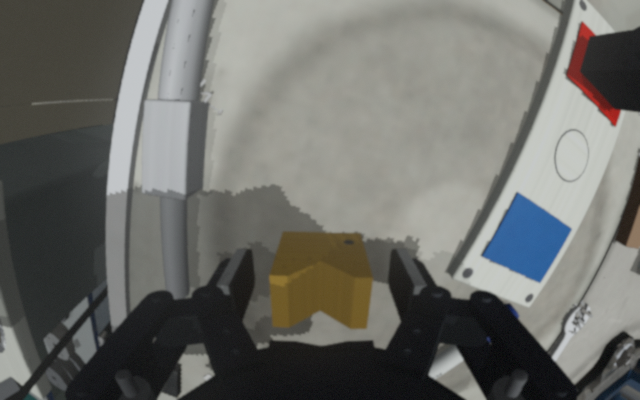

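```bash
python3 -m pendant '[[0,0,-0.01,0,0,0,0.3],[0,0,0,0,0,0,0.5],[0,0,0,0,0,0,0.65],[0,0,0,0,0,0,0.65],[0,0,0,0,0,0,0.65]]' 60; python3 r.py .4465 .207 -.0246 17;  python3 -m pendant '[[0,0,-0.03,0,0,0,0.65],[0,0,-0.08,0,0,0,0.65],[0,0,-0.08,0,0,0,0.65],[0,0,-0.05,0,0,0,0.65],[0,0,0,0,0.0015,0.033,0.65],[0,0,0,0,0,0.033,0.65],[0,0,0,0,0,0.033,0.65],[0,0,0,0,0,0.033,0.65],[0,0,0,0,0,0,0.65]]' 60;python3 r.py .5578 .2515 .03 -7
```

```text
time: 14.65
ee_pos: [0.4482, 0.2086, -0.0213]
tcp_rot: [180.0, 0.0, 17.0]
wrist_force: [-0.3, 0.2, -2.5]
opening: 0.0395
t 14.65 pos [ 0.4482  0.2086 -0.0213] [1.800e+02 2.000e-02 1.705e+01] q [ 25.  -1. -20.  70.  -0.  98.] open 0.0395
shift [-0.0084  0.0039  0.0134] shift after turn [-0.0084  0.0039  0.0134] turn [0.     0.0001 0.0003]
time: 15.55
ee_pos: [0.4477, 0.2082, 0.0433]
tcp_rot: [-179.9, -0.2, -7.6]
wrist_force: [-0.1, -0.1, -2.7]
opening: 0.039
t 15.55 pos [0.4477 0.2082 0.0433] [-179.93   -0.21   -7.6 ] q [ 25.  -3. -15.  77.  -0. 123.] open 0.039
shift [ 0.4133 -0.2297  0.055 ] shift after turn [ 0.4159 -0.2255  0.0532] turn [-0.0004 -0.0012 -0.0033]
```

```bash
python3 - <<'E'
from h import *
import pickle
c=pickle.load(open('pics/w1.pkl','rb'))
print(onz(c,'wrist',428,154,.007),onz(c,'wrist',392,230,.007),'stone',onz(c,'wrist',470,52,.014),onz(c,'wrist',490,100,.014))
E
python3 -m pendant '[[0.08,-0.045,0,0,-0.001,-0.002,0.65],[0.12,-0.065,0.01,0,0,-0.001,0.65],[0.12,-0.065,0.02,0,0,0,0.65],[0.08,-0.045,0.02,0,0,0,0.65],[0.01,-0.006,0,0,0,0,0.65],[0,0,0,0,0,0,0.65]]' 60;python3 r.py .5584 .2525 -.0093 -7
```

```text
[0.57821788 0.20499438 0.007     ] [0.51578424 0.09698865 0.007     ] stone [0.6577342  0.34749939 0.014     ] [0.68267474 0.27638728 0.014     ]
time: 16.15
ee_pos: [0.5595, 0.2533, 0.0308]
tcp_rot: [-179.9, 0.0, -6.0]
wrist_force: [-0.4, 0.6, -2.6]
opening: 0.0392
t 16.15 pos [0.5595 0.2533 0.0308] [-179.95    0.     -5.95] q [ 24.  14.   1.  78.   0. 120.] open 0.0392
shift [-0.0042  0.0036  0.1603] shift after turn [-0.0042  0.0036  0.1603] turn [-0.0003  0.      0.0058]
```

```bash
python3 -m pendant '[[-0.002,0.003,0.05,0,0,0.004,0.65],[0,0,0.05,0,0,0.003,0.65],[0,0,0.04,0,0,0,0.65],[0,0,0.01,0,0,0,0.65]]' 60; python3 r.py .5584 .2525 -.0093 -7;python3 -c "
from h import *
cv2.imwrite('pics/w9.png',bot.camera('wrist')[:,:,::-1])"
```

```text
time: 16.55
ee_pos: [0.5565, 0.2515, -0.0095]
tcp_rot: [-180.0, 0.1, -7.2]
wrist_force: [0.5, -0.3, -2.9]
opening: 0.0393
t 16.55 pos [ 0.5565  0.2515 -0.0095] [-1.7998e+02  6.0000e-02 -7.1700e+00] q [ 24.  14.  -3.  73.   0. 121.] open 0.0393
shift [ 0.0073 -0.0048 -0.0007] shift after turn [ 0.0073 -0.0047 -0.0007] turn [-0.0001  0.0003 -0.0009]
```

View pics/w9.png

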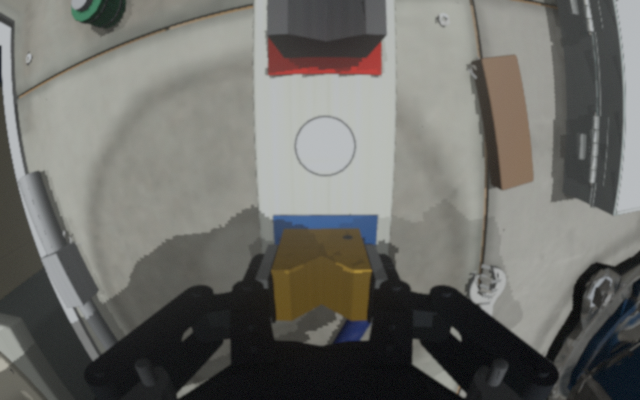

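```bash
python3 -m pendant '[[0.01,-0.002,0,0,0,0,0.65],[0,0,0.008,0,0,0,0.65],[0,0,0.008,0,0,0,0.65]]' 60; python3 r.py .5584 .2525 -.0093 -7
```

```text
time: 16.9
ee_pos: [0.5594, 0.2518, -0.0099]
tcp_rot: [-179.9, -0.0, -7.2]
wrist_force: [-10.3, -4.1, 14.9]
opening: 0.039
t 16.9 pos [ 0.5594  0.2518 -0.0099] [-1.7991e+02 -5.0000e-02 -7.1500e+00] q [ 24.  15.  -2.  73.   0. 121.] open 0.039
shift [-0.0043 -0.0022 -0.0024] shift after turn [-0.0043 -0.0022 -0.0024] turn [-0.0005 -0.0003 -0.0008]
```

Seated. Release, rise, and go for the jack at (445, 416).

```bash
python3 -m pendant '[[0,0,0,0,0,0,0.5],[0,0,0,0,0,0,0.4],[0,0,0,0,0,0,0.35],[0,0,0,0,0,0,0.35],[0,0,-0.04,0,0,0,0.35],[0,0,-0.08,0,0,0,0.35],[0,0,-0.1,0,0,0,0.35],[0,0,-0.1,0,0,0,0.35],[0,0,-0.06,0,0,0,0.35],[0,0,0,0,0,0,0.35]]' 60; python3 r.py .445 .416 .0 -7;python3 -c "
from h import *
c=cal('wrist')
im=bot.camera('wrist');cv2.imwrite('pics/w10.png',im[:,:,::-1])"
```

```text
time: 17.9
ee_pos: [0.5607, 0.2522, 0.0941]
tcp_rot: [-179.8, -0.3, -7.1]
wrist_force: [0.8, -0.5, -0.1]
opening: 0.055
t 17.9 pos [0.5607 0.2522 0.0941] [-179.75   -0.31   -7.14] q [ 24.  13.   7.  84.   0. 121.] open 0.055
shift [-0.5427 -0.5909  0.3759] shift after turn [-0.5392 -0.5939  0.3762] turn [-0.0014 -0.0017 -0.0008]
```

View pics/w10.png

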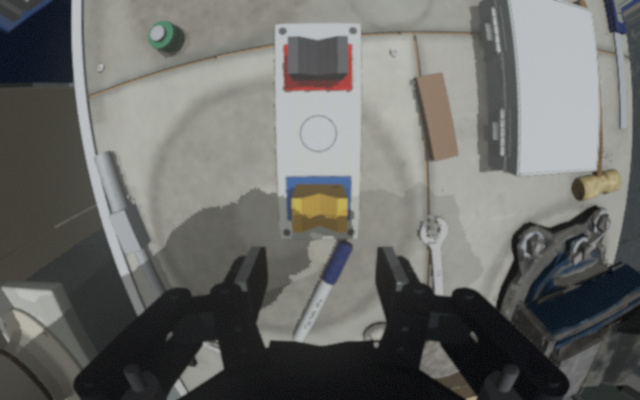

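```bash
python3 -m pendant '[[-0.06,-0.066,0,-0.0014,-0.001,0,0.35],[-0.1,-0.11,0,0,0,0,0.35],[-0.1,-0.11,0,0,0,0,0.35],[-0.1,-0.11,0,0,0,0,0.35],[-0.1,-0.11,0.05,0,0,0,0.35],[-0.05,-0.06,0.05,0,0,0,0.35],[0,0,0.04,0,0,0,0.35],[0,0,0,0,0,0,0.35]]' 60; python3 r.py .445 .416 -.0275 -7;python3 - <<'E'
from h import *
c=cal('wrist')
im=bot.camera('wrist');cv2.imwrite('pics/w11.png',im[:,:,::-1])
hsv=cv2.cvtColor(im,cv2.COLOR_RGB2HSV);H,S,V=cv2.split(hsv)
m=((S>60)&(H>50)&(H<95)).astype(np.uint8);n,l,st,ce=cv2.connectedComponentsWithStats(m);i=1+np.argmax(st[1:,4]);print(st[i],ce[i])
E
```

```text
time: 18.75
ee_pos: [0.4455, 0.411, 0.0479]
tcp_rot: [179.6, 0.3, -7.3]
wrist_force: [0.3, -0.4, -0.5]
opening: 0.0555
t 18.75 pos [0.4455 0.411  0.0479] [179.56   0.28  -7.27] q [ 43.  13.   2.  80.  -0. 140.] open 0.0555
shift [-0.0033 -0.022   0.3015] shift after turn [-0.0046 -0.0197  0.3017] turn [ 0.0024  0.0016 -0.0015]
[301 195  37  36 621] [319.09500805 209.8099839 ]
```

View pics/w11.png

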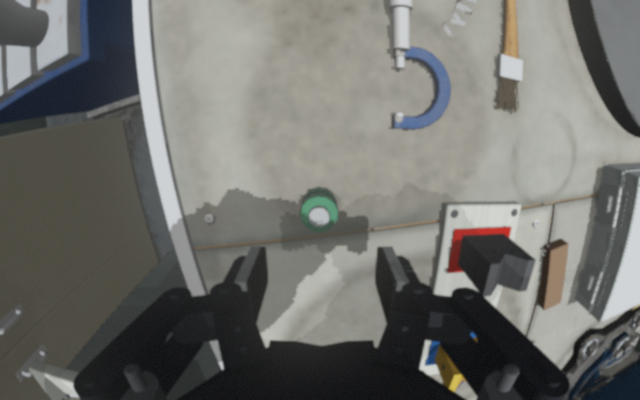

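```bash
python3 - <<'E'
from h import *
c=cal('wrist'); print(onz(c,'wrist',319,216,.032))
E
python3 -m pendant '[[0,-0.008,0.03,0.0024,0.001,0,0.35],[0,-0.008,0.08,0,0,0,0.35],[0,-0.003,0.08,0,0,0,0.35],[0,0,0.06,0,0,0,0.35],[0,0,0.03,0,0,0,0.35],[0,0,0,0,0,0,0.35]]' 60; python3 r.py .445 .416 -.0275 -7
```

```text
[0.44490866 0.41741058 0.032     ]
time: 19.4
ee_pos: [0.4516, 0.4124, -0.0225]
tcp_rot: [-179.7, -0.1, -7.7]
wrist_force: [0.1, 0.5, 0.2]
opening: 0.0554
t 19.4 pos [ 0.4516  0.4124 -0.0225] [-1.797e+02 -1.400e-01 -7.740e+00] q [ 42.  14.  -4.  71.   0. 140.] open 0.0554
shift [-0.0283 -0.0107  0.02  ] shift after turn [-0.0281 -0.0112  0.02  ] turn [-0.0016 -0.0008 -0.0041]
```

```bash
python3 -m pendant '[[-0.015,-0.008,0.006,-0.001,-0.0008,-0.002,0.35],[-0.013,-0.007,0.006,0,0,-0.002,0.35],[-0.005,-0.003,0,0,0,0,0.35],[0,0,0,0,0,0,0.35]]' 60; python3 r.py .445 .4165 -.0275 -7
```

```text
time: 19.8
ee_pos: [0.445, 0.4188, -0.023]
tcp_rot: [-179.7, -0.1, -7.0]
wrist_force: [-0.7, 0.1, -0.9]
opening: 0.0556
t 19.8 pos [ 0.445   0.4188 -0.023 ] [-1.7974e+02 -1.2000e-01 -7.0200e+00] q [ 43.  14.  -4.  71.   0. 140.] open 0.0556
shift [0.0012 0.0093 0.0178] shift after turn [0.0012 0.0092 0.0179] turn [-0.0015 -0.0007 -0.0001]
```

```bash
python3 -m pendant '[[0,0.004,0.012,-0.001,0,0,0.35],[0,0.004,0.01,0,0,0,0.35],[0,0,0,0,0,0,0.5],[0,0,0,0,0,0,0.7],[0,0,0,0,0,0,0.8],[0,0,0,0,0,0,0.8],[0,0,0,0,0,0,0.8]]' 50; python3 r.py .445 .4165 -.0275 -7
```

```text
time: 20.5
ee_pos: [0.445, 0.4173, -0.0281]
tcp_rot: [-179.9, -0.2, -7.0]
wrist_force: [0.5, 0.4, 0.2]
opening: 0.0239
t 20.5 pos [ 0.445   0.4173 -0.0281] [-1.7986e+02 -1.7000e-01 -7.0000e+00] q [ 43.  15.  -4.  71.  -0. 140.] open 0.0239
shift [ 0.0003  0.003  -0.0022] shift after turn [ 0.0003  0.003  -0.0022] turn [-0.0008 -0.0009 -0.    ]
```

```bash
python3 -m pendant '[[0,0,-0.03,0,0,0,0.8],[0,0,-0.08,0,0,0,0.8],[0,0,-0.12,0,0,0,0.8],[0,0,-0.12,0,0,0,0.8],[0,0,-0.08,0,0,0,0.8],[0,0,0,0,0,0,0.8]]' 50; python3 r.py .565 .307 .07 -7;python3 -c "
from h import *
im=bot.camera('wrist');cv2.imwrite('pics/w12.png',im[:,:,::-1])"
```

```text
time: 21.1
ee_pos: [0.4437, 0.4159, 0.0835]
tcp_rot: [180.0, -0.1, -7.0]
wrist_force: [0.9, 0.5, -1.1]
opening: 0.024
t 21.1 pos [0.4437 0.4159 0.0835] [ 1.7997e+02 -6.0000e-02 -7.0100e+00] q [ 43.  12.   5.  83.  -0. 140.] open 0.024
shift [0.5345 0.3729 0.0547] shift after turn [0.5345 0.3731 0.054 ] turn [ 0.0002 -0.0003 -0.0001]
```

View pics/w12.png

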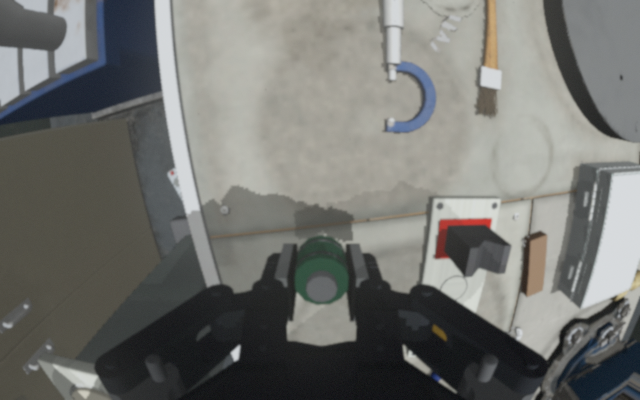

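```bash
python3 -m pendant '[[0.07,0.05,0,0,0,0,0.8],[0.12,0.084,0,0,0,0,0.8],[0.12,0.084,0,0,0,0,0.8],[0.12,0.084,0,0,0,0,0.8],[0.08,0.056,0.02,0,0,0,0.8],[0.01,0.007,0.02,0,0,0,0.8],[0,0,0,0,0,0,0.8]]' 50; python3 r.py .565 .307 -.0181 -7;python3 -c "
from h import *
im=bot.camera('wrist');cv2.imwrite('pics/w13.png',im[:,:,::-1])"
```

```text
time: 21.85
ee_pos: [0.5612, 0.3037, 0.06]
tcp_rot: [179.5, 0.6, -6.9]
wrist_force: [0.9, 0.5, -2.0]
opening: 0.024
t 21.85 pos [0.5612 0.3037 0.06  ] [179.45   0.58  -6.88] q [ 28.  17.   9.  82.  -0. 125.] open 0.024
shift [ 0.0167 -0.0179  0.312 ] shift after turn [ 0.0135 -0.0149  0.3123] turn [0.003  0.0032 0.0007]
```

View pics/w13.png

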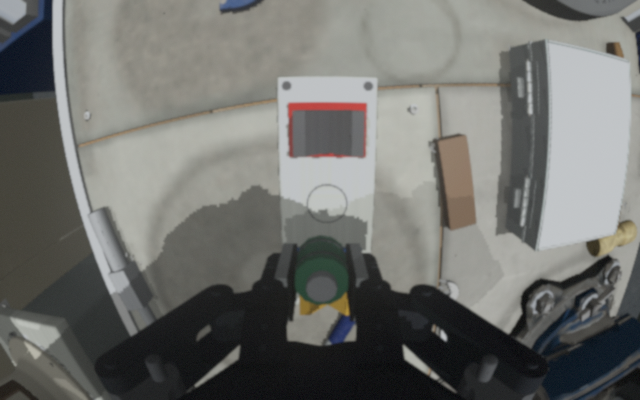

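```bash
python3 -m pendant '[[0.008,-0.008,0.03,0.003,0.003,0,0.8],[0.006,-0.007,0.07,0,0,0,0.8],[0,0,0.07,0,0,0,0.8],[0,0,0.06,0,0,0,0.8]]' 50; python3 r.py .565 .307 -.0181 -7
```

```text
time: 22.3
ee_pos: [0.5635, 0.3118, 0.002]
tcp_rot: [-179.7, -0.2, -6.6]
wrist_force: [0.3, 0.8, -1.2]
opening: 0.0244
t 22.3 pos [0.5635 0.3118 0.002 ] [-179.74   -0.22   -6.57] q [ 29.  18.   3.  75.   0. 125.] open 0.0244
shift [0.008  0.0189 0.0802] shift after turn [0.0085 0.0185 0.0803] turn [-0.0014 -0.0012  0.0024]
```

```bash
python3 -m pendant '[[0.006,0.01,0.02,-0.001,-0.001,0,0.8],[0.004,0.009,0.03,0,0,0,0.8],[0,0,0.015,0,0,0,0.8],[0,0,0.008,0,0,0,0.8]]' 50; python3 r.py .565 .307 -.0181 -7
```

```text
time: 22.7
ee_pos: [0.563, 0.3084, -0.0181]
tcp_rot: [-179.9, 0.0, -6.4]
wrist_force: [-6.3, -5.0, 16.6]
opening: 0.0242
t 22.7 pos [ 0.563   0.3084 -0.0181] [-1.7994e+02  2.0000e-02 -6.3600e+00] q [ 29.  19.   2.  73.   0. 125.] open 0.0242
shift [ 0.0086  0.0046 -0.0001] shift after turn [ 0.0086  0.0045 -0.0001] turn [-0.0003  0.0001  0.0035]
```

```bash
python3 -m pendant '[[0,0,0,0,0,0,0.6],[0,0,0,0,0,0,0.5],[0,0,0,0,0,0,0.5],[0,0,-0.04,0,0,0,0.5],[0,0,-0.08,0,0,0,0.5],[0,0,-0.12,0,0,0,0.5],[0,0,-0.12,0,0,0,0.5],[0,0,-0.08,0,0,0,0.5],[0,0,0,0,0,0,0.5]]' 50; python3 -m pendant '[[-0.1,0.1,-0.05,0,0,0,0.4],[-0.1,0.1,-0.05,0,0,0,0.4],[-0.1,0,0,0,0,0,0.4],[-0.05,0,0,0,0,0,0.4],[0,0,0,0,0,0,0.4]]' 50;python3 - <<'E'
from h import *
import pickle
c=cal('wrist');im=bot.camera('wrist');cv2.imwrite('pics/w14.png',im[:,:,::-1]);pickle.dump(c,open('pics/w14.pkl','wb'))
cv2.imwrite('pics/w14z.png',cv2.resize(im[0:215,190:420,::-1],None,fx=2.75,fy=2.75,interpolation=cv2.INTER_CUBIC))
E
```

```text
time: 23.6
ee_pos: [0.5638, 0.3087, 0.1016]
tcp_rot: [-179.8, -0.2, -6.4]
wrist_force: [0.9, -0.2, -0.5]
opening: 0.0429
time: 24.1
ee_pos: [0.4686, 0.2671, 0.1242]
tcp_rot: [-179.8, -0.1, -6.4]
wrist_force: [0.6, 0.6, -0.4]
opening: 0.0514
```

View pics/w14.png

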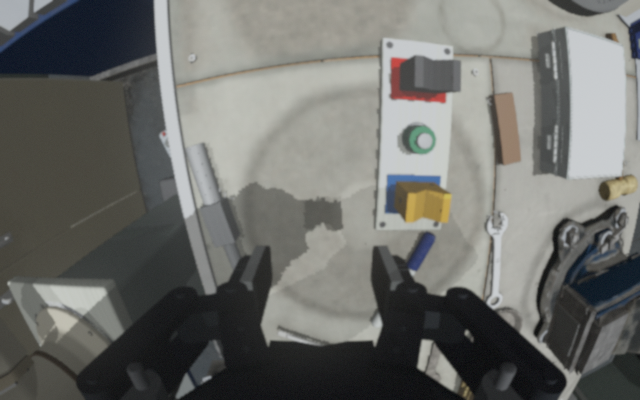

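View pics/w14z.png

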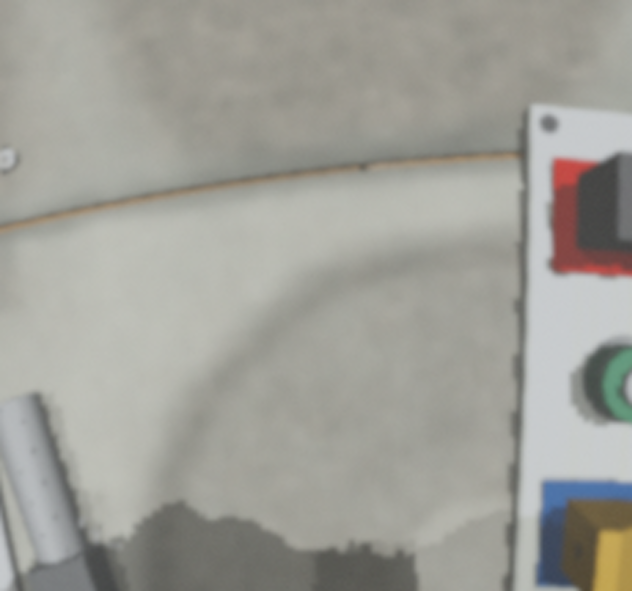

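```bash
python3 r.py .363 .245 .06 9.2
```

```text
t 24.15 pos [0.4693 0.2672 0.124 ] [-1.7984e+02 -1.2000e-01 -6.4000e+00] q [ 30.   3.  -1.  86.   0. 126.] open 0.0511
shift [-0.413   0.1364  0.2547] shift after turn [-0.4338  0.0197  0.2559] turn [-0.0008 -0.0008 -0.0867]
```

```bash
python3 -m pendant '[[0,0,0,0,0,-0.043,0.45],[0,0,0,0,0,-0.041,0.45],[-0.08,0,0.02,0,0,0,0.45],[-0.12,0.005,0.05,0,0,0,0.45],[-0.12,0.005,0.05,0,0,0,0.45],[-0.1,0.005,0.05,0,0,0,0.45],[0,0,0,0,0,0,0.45]]' 50;python3 r.py .363 .245 .0 9.2;python3 - <<'E'
from h import *
import pickle
c=cal('wrist');im=bot.camera('wrist');cv2.imwrite('pics/w15.png',im[:,:,::-1]);pickle.dump(c,open('pics/w15.pkl','wb'))
E
```

```text
time: 24.85
ee_pos: [0.3692, 0.2476, 0.0754]
tcp_rot: [180.0, -0.0, 9.4]
wrist_force: [0.5, -0.2, -0.3]
opening: 0.0467
t 24.85 pos [0.3692 0.2476 0.0754] [ 1.7999e+02 -3.0000e-02  9.3700e+00] q [ 34. -10. -18.  82.  -0. 114.] open 0.0467
shift [-0.0264  0.006   0.3017] shift after turn [-0.0262  0.0061  0.3018] turn [ 0.     -0.0001  0.0009]
```

View pics/w15.png

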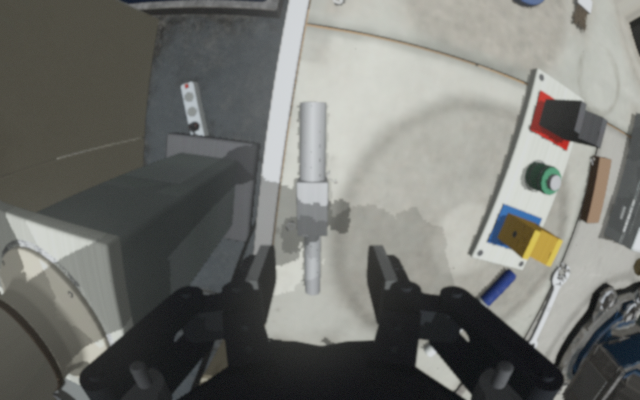

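Run:
```python
from h import *
import pickle
c=pickle.load(open('pics/w15.pkl','rb'));im=cv2.imread('pics/w15.png')
cv2.imwrite('pics/w15z.png',cv2.resize(im[90:310,260:370],None,fx=2.7,fy=2.7,interpolation=cv2.INTER_CUBIC))
for p,z in [((313.5,101),.012),((313,294),.012),((297,180),.024),((327,180),.024),((298,208),.024),((328,208),.024),((290,100),0.0),((278,200),0.0)]: print(p,onz(c,'wrist',*p,z).round(4))
```

```text
(313.5, 101) [0.3499 0.3266 0.012 ]
(313, 294) [0.3755 0.1616 0.012 ]
(297, 180) [0.3474 0.2668 0.024 ]
(327, 180) [0.3695 0.2704 0.024 ]
(298, 208) [0.3512 0.2452 0.024 ]
(328, 208) [0.3739 0.2489 0.024 ]
(290, 100) [0.331  0.3249 0.    ]
(278, 200) [0.3329 0.2414 0.    ]
```

View pics/w15z.png

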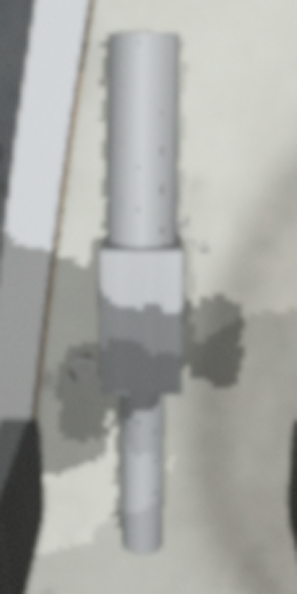

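```bash
python3 -m pendant '[[-0.014,0.006,0.02,0,0,0,0.55],[-0.012,0.006,0.05,0,0,0.002,0.55],[0,0,0.08,0,0,0,0.55],[0,0,0.05,0,0,0,0.55],[0,0,0,0,0,0,0.55]]' 50;python3 r.py .3627 .2445 -.029 8.9
```

```text
time: 25.4
ee_pos: [0.3692, 0.2453, 0.0239]
tcp_rot: [-179.9, -0.3, 8.9]
wrist_force: [0.6, -0.5, -0.3]
opening: 0.0382
t 25.4 pos [0.3692 0.2453 0.0239] [-179.93   -0.27    8.87] q [ 34. -10. -24.  76.  -0. 115.] open 0.0382
shift [-0.0271 -0.0006  0.2113] shift after turn [-0.0261 -0.0009  0.2115] turn [-0.0004 -0.0015 -0.0002]
```

```bash
python3 -m pendant '[[-0.015,0,0.0,0,-0.001,0,0.55],[-0.015,0,0.0,0,0,0,0.55],[-0.005,0,0.02,0,0,0,0.55],[-0.002,0,0.05,0,0,0,0.55]]' 50;python3 r.py .3627 .2445 -.029 8.9
```

```text
time: 25.8
ee_pos: [0.3612, 0.2448, 0.0081]
tcp_rot: [-179.8, -0.3, 8.8]
wrist_force: [0.8, -0.3, -0.2]
opening: 0.0386
t 25.8 pos [0.3612 0.2448 0.0081] [-179.84   -0.27    8.83] q [ 34. -10. -26.  74.   0. 115.] open 0.0386
shift [0.0051 0.0024 0.1484] shift after turn [0.0058 0.002  0.1484] turn [-0.0009 -0.0015 -0.0004]
```

```bash
python3 -m pendant '[[-0.002,0,0.04,0,-0.001,0,0.55],[-0.003,0,0.04,0,0,0,0.55],[-0.003,0,0.03,0,0,0,0.55]]' 50;python3 r.py .3627 .2445 -.029 8.9
```

```text
time: 26.1
ee_pos: [0.3587, 0.2444, -0.0226]
tcp_rot: [-179.9, -0.1, 8.8]
wrist_force: [-0.2, 0.0, -0.7]
opening: 0.0385
t 26.1 pos [ 0.3587  0.2444 -0.0226] [-1.7985e+02 -6.0000e-02  8.8500e+00] q [ 34.  -9. -29.  71.   0. 115.] open 0.0385
shift [0.0158 0.002  0.0257] shift after turn [0.0158 0.0019 0.0257] turn [-0.0008 -0.0003 -0.0003]
```

```bash
python3 -m pendant '[[0.009,0,0.01,0,0,0,0.55],[0.008,0,0.01,0,0,0,0.55],[0,0,0.004,0,0,0,0.55],[0,0,0,0,0,0,0.55]]' 50;python3 r.py .3627 .2445 -.029 8.9;python3 - <<'E'
from h import *
im=bot.camera('wrist');cv2.imwrite('pics/w16.png',im[:,:,::-1])
E
```

```text
time: 26.5
ee_pos: [0.3626, 0.2446, -0.0306]
tcp_rot: [-179.9, 0.1, 8.8]
wrist_force: [0.1, -0.4, 1.0]
opening: 0.0386
t 26.5 pos [ 0.3626  0.2446 -0.0306] [-1.799e+02  5.000e-02  8.850e+00] q [ 34.  -8. -29.  70.   0. 115.] open 0.0386
shift [ 0.0003  0.0004 -0.0064] shift after turn [ 0.0003  0.0004 -0.0064] turn [-0.0005  0.0003 -0.0003]
```

View pics/w16.png

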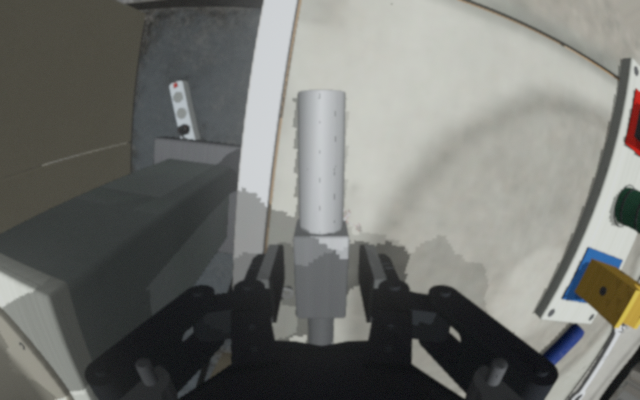

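```bash
python3 -m pendant '[[0,0,-0.008,0,0,0,0.55],[0,0,0,0,0,0,0.65],[0,0,0,0,0,0,0.8],[0,0,0,0,0,0,0.85],[0,0,0,0,0,0,0.85],[0,0,0,0,0,0,0.85]]' 90;python3 r.py .3627 .2445 -.029 8.9; python3 -m pendant '[[0,0,-0.03,0,0,0,0.85],[0,0,-0.06,0,0,0,0.85],[0,0,-0.1,0,0,0,0.85],[0,0,-0.12,0,0,0,0.85],[0,0,-0.12,0,0,0,0.85],[0,0,-0.12,0,0,0,0.85],[0,0,-0.04,0,0,0,0.85],[0,0,0,0,0,0,0.85]]' 90;python3 - <<'E'
from h import *
im=bot.camera('wrist');cv2.imwrite('pics/w17.png',im[:,:,::-1])
E
```

```text
time: 27.15
ee_pos: [0.363, 0.2448, -0.0273]
tcp_rot: [-179.9, -0.0, 8.8]
wrist_force: [-0.6, -0.1, 0.7]
opening: 0.0224
t 27.15 pos [ 0.363   0.2448 -0.0273] [-1.7988e+02 -2.0000e-02  8.8500e+00] q [ 34.  -9. -28.  70.   0. 115.] open 0.0224
shift [-0.0014  0.0012  0.0066] shift after turn [-0.0014  0.0012  0.0066] turn [-0.0007 -0.0001 -0.0003]
time: 27.95
ee_pos: [0.3605, 0.2429, 0.1243]
tcp_rot: [179.9, 0.4, 8.8]
wrist_force: [-0.1, 1.1, -5.0]
opening: 0.0218
```

View pics/w17.png

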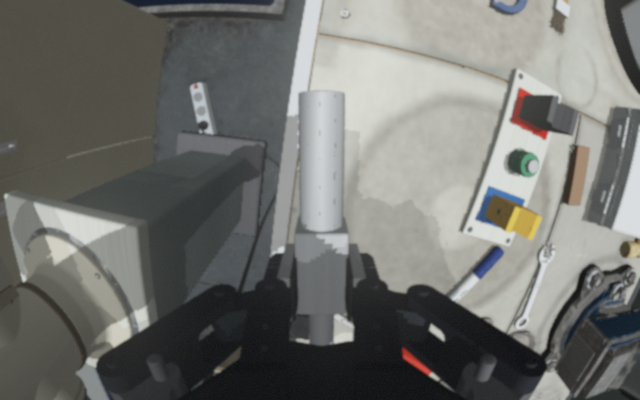

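```bash
python3 -m pendant '[[0.08,-0.03,0,0,0,0,0.85],[0.12,-0.045,0,0,0,0,0.85],[0.12,-0.045,0,0,0,0,0.85],[0.1,-0.04,0,0,0,0,0.85],[0.03,-0.01,0,0,0,-0.03,0.85],[0,0,0,0,0,-0.045,0.85],[0,0,0,0,0,-0.045,0.85],[0,0,0,0,0,-0.045,0.85],[0,0,0,0,0,-0.045,0.85],[0,0,0,0,0,-0.045,0.85],[0,0,0,0,0,-0.045,0.85],[0,0,0,0,0,-0.045,0.85]]' 90;python3 r.py .565 .307 .06 173
```

```text
time: 29.2
ee_pos: [0.4603, 0.2987, 0.094]
tcp_rot: [-178.3, 1.8, 73.3]
wrist_force: [-0.2, 0.3, -3.9]
opening: 0.0223
t 29.2 pos [0.4603 0.2987 0.094 ] [-178.33    1.8    73.31] q [33.  7.  0. 86.  0. 50.] open 0.0223
shift [0.1562 0.3951 0.1197] shift after turn [-0.4115  0.0839  0.136 ] turn [-0.0155 -0.0007 -0.5539]
```

```bash
python3 -m pendant '[[0,0,-0.02,0,0,-0.045,0.85],[0,0,-0.02,0,0,-0.045,0.85],[0,0,-0.02,0,0,-0.045,0.85],[0,0,-0.02,0,0,-0.045,0.85],[0,0,-0.02,0,0,-0.045,0.85],[0,0,-0.02,0,0,-0.045,0.85],[0,0,-0.02,0,0,-0.045,0.85],[0,0,-0.02,0,0,-0.045,0.85],[0,0,-0.02,0,0,-0.045,0.85],[0,0,0,0,0,-0.045,0.85],[0,0,0,0,0,-0.045,0.85]]' 90;python3 r.py .565 .307 .06 173
```

```text
time: 30.3
ee_pos: [0.4538, 0.2944, 0.1139]
tcp_rot: [-176.8, -3.2, 166.1]
wrist_force: [0.1, 0.4, -4.6]
opening: 0.0222
t 30.3 pos [0.4538 0.2944 0.1139] [-176.79   -3.17  166.13] q [ 33.   8.   4.  90.   0. -43.] open 0.0222
shift [-0.4311  0.166   0.1831] shift after turn [-0.4354  0.1041  0.2157] turn [-0.0168 -0.0186 -0.0377]
```

Correct tilt and remaining yaw.

```bash
python3 -m pendant '[[0,0,0,-0.006,-0.006,-0.02,0.85],[0,0,0,-0.006,-0.006,-0.015,0.85],[0,0,0,-0.004,-0.004,0,0.85],[0,0,0,0,0,0,0.85]]' 90;python3 r.py .565 .307 .06 173
```

```text
time: 30.7
ee_pos: [0.4511, 0.2927, 0.1051]
tcp_rot: [-179.6, -0.9, 173.0]
wrist_force: [-0.5, 0.2, -4.3]
opening: 0.0221
t 30.7 pos [0.4511 0.2927 0.1051] [-179.6    -0.94  172.96] q [ 33.   4.  -2.  86.   0. -50.] open 0.0221
shift [-0.4482  0.1139  0.1724] shift after turn [-0.4454  0.1124  0.1805] turn [-0.0022 -0.0052 -0.0002]
```

```bash
python3 -m pendant '[[-0.06,0.015,0,-0.0015,-0.0025,0,0.85],[-0.11,0.028,0,-0.0005,-0.002,0,0.85],[-0.12,0.03,0,0,0,0,0.85],[-0.11,0.028,0,0,0,0,0.85],[-0.04,0.01,0,0,0,0,0.85],[0,0,0,0,0,0,0.85]]' 90;python3 r.py .565 .307 .0187 173;python3 - <<'E'
from h import *
import pickle
c=cal('wrist');im=bot.camera('wrist');cv2.imwrite('pics/w18.png',im[:,:,::-1]);pickle.dump(c,open('pics/w18.pkl','wb'))
s=bot.camera('side')
cv2.imwrite('pics/s18.png',cv2.resize(s[150:270,240:380,::-1],None,fx=5,fy=5,interpolation=cv2.INTER_CUBIC))
E
```

```text
time: 31.3
ee_pos: [0.5707, 0.3067, 0.0996]
tcp_rot: [-179.8, -0.2, 172.6]
wrist_force: [-0.5, 0.2, -3.6]
opening: 0.022
t 31.3 pos [0.5707 0.3067 0.0996] [-179.83   -0.22  172.61] q [ 28.  18.  14.  86.  -0. -54.] open 0.022
shift [ 0.0217 -0.0006  0.3235] shift after turn [ 0.0229 -0.0015  0.3234] turn [-0.001  -0.0012 -0.0022]
```

View pics/w18.png

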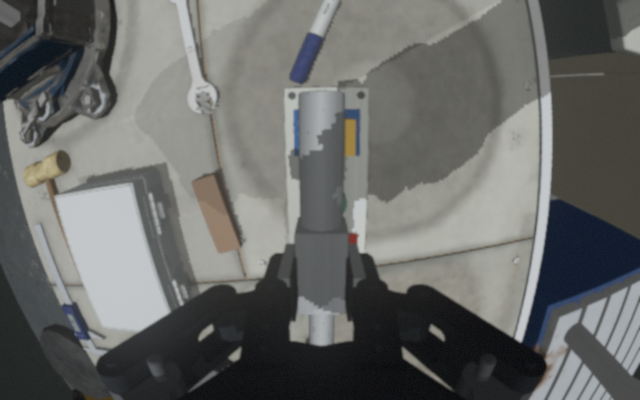

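View pics/s18.png

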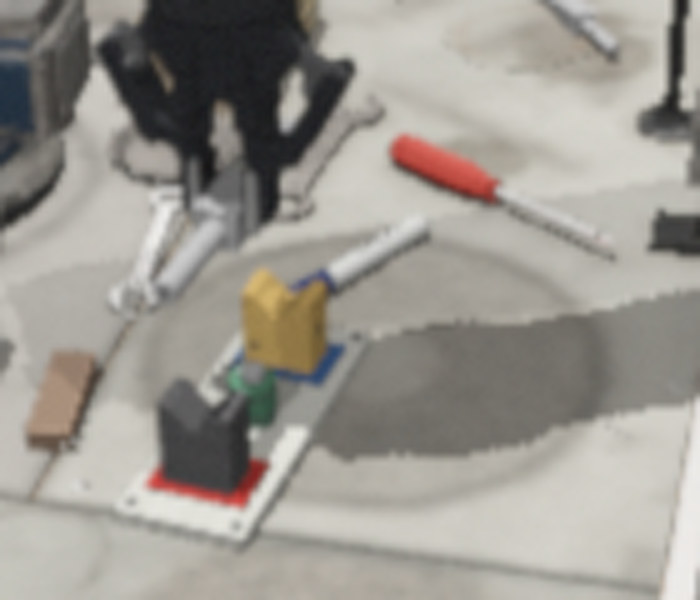

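```bash
python3 -m pendant '[[0.008,0,0.02,-0.001,-0.001,-0.002,0.85],[0.006,0,0.06,0,0,0,0.85],[0.003,0,0.08,0,0,0,0.85],[0,0,0.05,0,0,0,0.85],[0,0,0,0,0,0,0.85]]' 90;python3 r.py .5658 .307 .0187 173.3
```

```text
time: 31.9
ee_pos: [0.5619, 0.3074, 0.0457]
tcp_rot: [179.9, -0.0, 173.1]
wrist_force: [0.0, -0.3, -4.7]
opening: 0.0222
t 31.9 pos [0.5619 0.3074 0.0457] [ 1.7994e+02 -3.0000e-02  1.7313e+02] q [ 29.  17.   7.  80.   0. -54.] open 0.0222
shift [-0.0157  0.0004  0.1079] shift after turn [-0.0157  0.0004  0.108 ] turn [ 0.0003 -0.0001 -0.0009]
```

```bash
python3 -m pendant '[[-0.01,0,0.01,0,0,0,0.85],[-0.01,0,0.02,0,0,0,0.85],[-0.003,0,0.03,0,0,0,0.85],[-0.001,0,0.01,0,0,0,0.85]]' 90;python3 r.py .5658 .307 .0187 173.3;python3 - <<'E'
from h import *
im=bot.camera('wrist');cv2.imwrite('pics/w19.png',im[:,:,::-1])
s=bot.camera('side')
cv2.imwrite('pics/s19.png',cv2.resize(s[150:270,240:380,::-1],None,fx=5,fy=5,interpolation=cv2.INTER_CUBIC))
E
```

```text
time: 32.3
ee_pos: [0.569, 0.3072, 0.0297]
tcp_rot: [179.8, 0.1, 173.2]
wrist_force: [-0.2, 0.1, -5.2]
opening: 0.0219
t 32.3 pos [0.569  0.3072 0.0297] [1.7983e+02 1.5000e-01 1.7316e+02] q [ 28.  18.   6.  78.   0. -55.] open 0.0219
shift [ 0.0129 -0.0026  0.0439] shift after turn [ 0.0128 -0.0024  0.044 ] turn [ 0.001   0.0008 -0.0008]
```

View pics/w19.png

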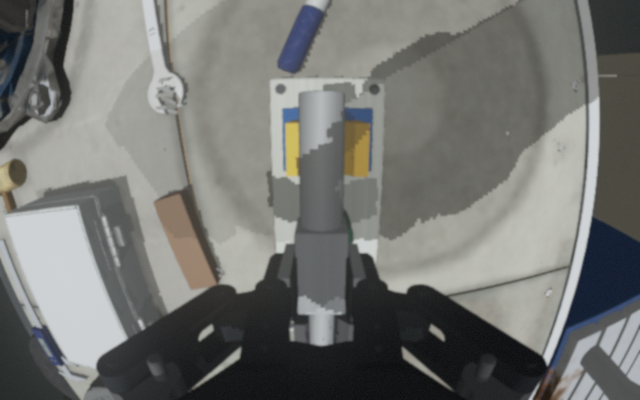

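View pics/s19.png

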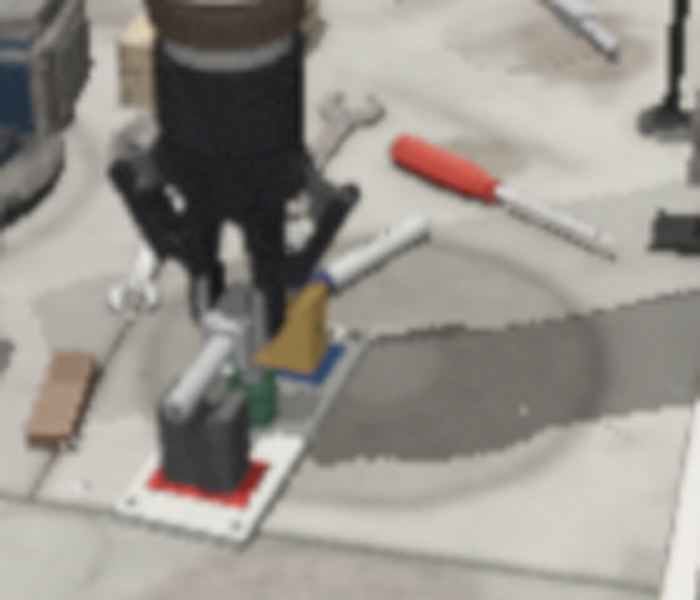

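```bash
python3 -m pendant '[[0.009,0,0,0.001,0,0,0.85],[0.004,0,0.01,0,0,0,0.85],[0,0,0.012,0,0,0,0.85]]' 90;python3 r.py .5658 .307 .0187 173.3
```

```text
time: 32.7
ee_pos: [0.566, 0.308, 0.0252]
tcp_rot: [180.0, 0.2, 173.2]
wrist_force: [-0.5, 0.6, -4.7]
opening: 0.0223
t 32.7 pos [0.566  0.308  0.0252] [179.97   0.21 173.16] q [ 29.  18.   6.  78.  -0. -55.] open 0.0223
shift [ 0.0004 -0.0039  0.0261] shift after turn [ 0.0003 -0.0039  0.0261] turn [ 0.0002  0.0012 -0.0008]
```

```bash
python3 -m pendant '[[0,0,0.012,0,0,0,0.85],[0,0,0.01,0,0,0,0.85]]' 90;python3 -m pendant '[[0,0,0.007,0,0,0,0.85]]' 90;python3 r.py .5658 .307 .0187 173.3
```

```text
time: 32.9
ee_pos: [0.5659, 0.3081, 0.0193]
tcp_rot: [180.0, 0.2, 173.2]
wrist_force: [-0.6, -0.0, -3.3]
opening: 0.0218
time: 33.0
ee_pos: [0.5663, 0.3081, 0.0186]
tcp_rot: [179.9, 0.3, 173.2]
wrist_force: [-5.4, -3.6, 15.2]
opening: 0.0222
t 33.0 pos [0.5663 0.3081 0.0186] [179.93   0.29 173.18] q [ 29.  18.   5.  77.  -0. -55.] open 0.0222
shift [ 0.0016 -0.0047 -0.0004] shift after turn [ 0.0016 -0.0047 -0.0003] turn [ 0.0004  0.0016 -0.0007]
```

```bash
python3 -m pendant '[[0,0,0,0,0,0,0.72],[0,0,0,0,0,0,0.65],[0,0,0,0,0,0,0.5],[0,0,0,0,0,0,0.5],[0,0,0,0,0,0,0.5]]' 40;python3 - <<'E'
from h import *
im=bot.camera('wrist');cv2.imwrite('pics/w20.png',im[:,:,::-1])
E
```

```text
time: 33.5
ee_pos: [0.5674, 0.3086, 0.0202]
tcp_rot: [179.8, 0.4, 173.2]
wrist_force: [-0.3, 0.8, -0.5]
opening: 0.0427
```

View pics/w20.png

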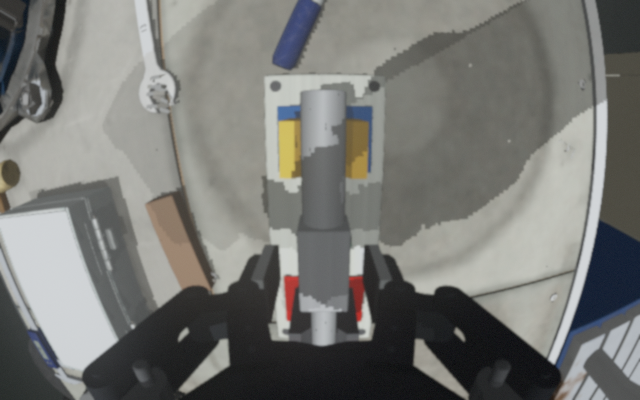

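Wrist view: the spindle (column ~323) lies in the brass block (278–368), fingers open and clear on both sides. Rise and inspect.

```bash
python3 -m pendant '[[0,0,-0.03,0,0,0,0.5],[0,0,-0.06,0,0,0,0.5],[0,0,-0.1,0,0,0,0.5],[0,0,-0.12,0,0,0,0.5],[0,0,-0.12,0,0,0,0.5],[0,0,-0.1,0,0,0,0.5],[0.1,0,-0.05,0,0,0,0.5],[0.1,0,-0.05,0,0,0,0.5],[0.1,0,0,0,0,0,0.5],[0,0,0,0,0,0,0.5]]' 40;python3 - <<'E'
from h import *
import pickle
c=cal('wrist');im=bot.camera('wrist');cv2.imwrite('pics/w21.png',im[:,:,::-1]);pickle.dump(c,open('pics/w21.pkl','wb'))
s=bot.camera('side');t=bot.camera('top')
cv2.imwrite('pics/s21.png',cv2.resize(s[150:270,240:380,::-1],None,fx=5,fy=5,interpolation=cv2.INTER_CUBIC))
cv2.imwrite('pics/t21.png',cv2.resize(t[130:280,180:370,::-1],None,fx=4,fy=4,interpolation=cv2.INTER_CUBIC))
E
```

```text
time: 34.55
ee_pos: [0.4898, 0.3173, 0.1951]
tcp_rot: [179.5, 0.8, 173.1]
wrist_force: [0.9, -0.4, 0.3]
opening: 0.0424
```

View pics/w21.png

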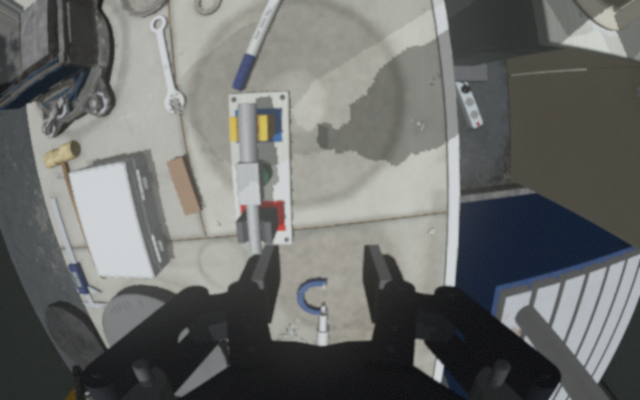

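View pics/s21.png

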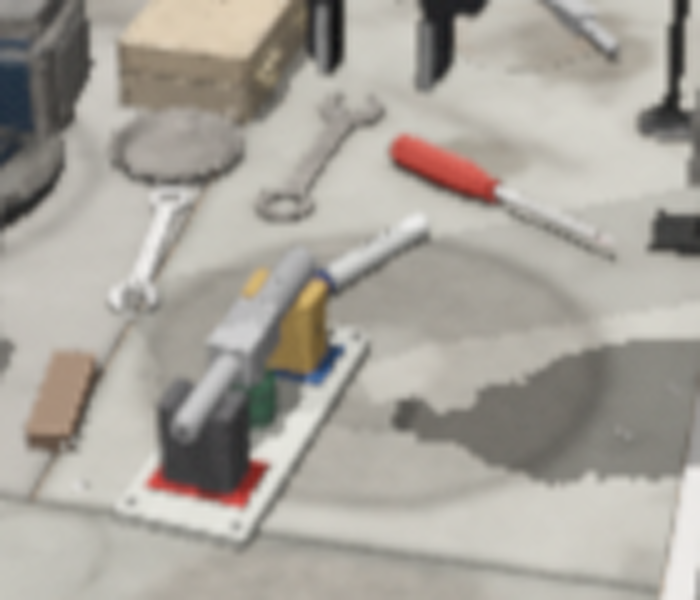

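View pics/t21.png

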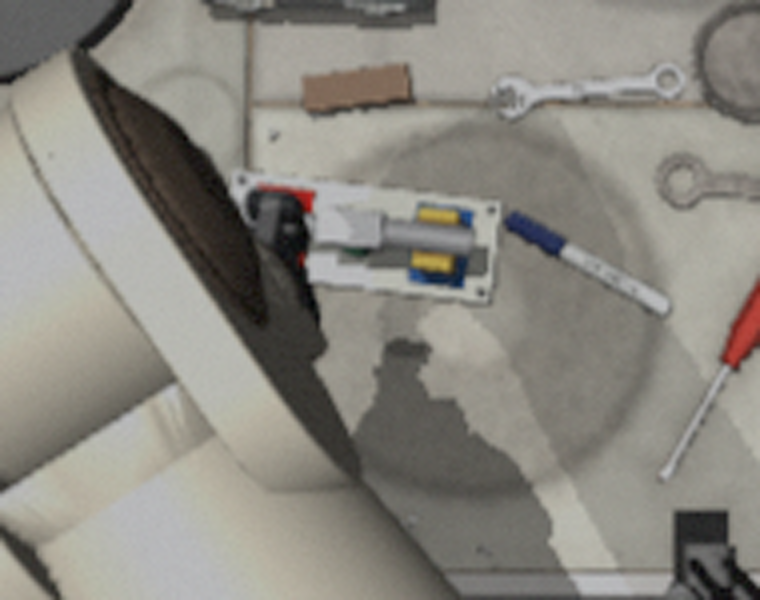

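Run:
```python
import cv2
im=cv2.imread('pics/w21.png')
cv2.imwrite('pics/w21z.png',cv2.resize(im[85:265,205:315],None,fx=3.3,fy=3.3,interpolation=cv2.INTER_CUBIC))
```

```text
(no output)
```

View pics/w21z.png

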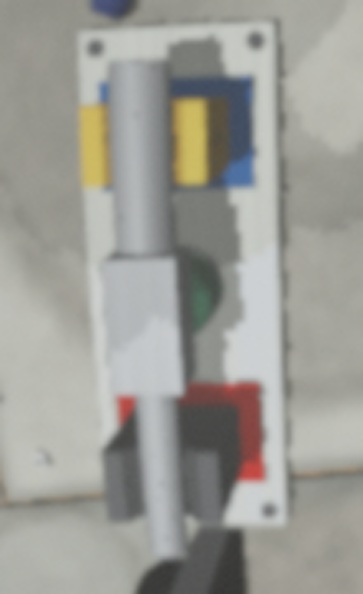

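Run:
```python
from h import *
import pickle
c=pickle.load(open('pics/w21.pkl','rb'))
P=lambda x,y,z:onz(c,'wrist',205+x/3.3,85+y/3.3,z)[:2]*1000
sq=np.mean([P(104,257,.07),P(177,257,.07),P(185,395,.07),P(112,398,.07)],0)
br=np.mean([P(82,106,.0569),P(208,98,.0569),P(206,185,.0569),P(84,186,.0569)],0)
st=np.mean([P(105,452,.0611),P(217,450,.0611),P(222,520,.0611),P(110,521,.0611)],0)
te=np.mean([P(110,62,.058),P(166,62,.058)],0); tn=P(166,560,.058)
red=P(0,0,.012)
print('sq',sq,'brass',br,'steel',st,'ends',te,tn,'endmid',(te+tn)/2,'len',np.linalg.norm(te-tn))
print('blue corners',P(253,78,.012),P(253,185,.012),'red',P(261,384,.012),P(263,480,.012), 'jack edge',P(220,288,.036))
print('plate corners centre',np.mean([P(80,30,.01),P(275,22,.01),P(286,522,.01)],0), (P(80,30,.01)+P(286,522,.01))/2)
```

```text
sq [563.96626363 307.73209621] brass [557.75197409 252.47672279] steel [570.68195417 363.90141902] ends [555.61840236 227.05720377] [576.14669771 392.68446898] endmid [565.88255003 309.87083638] len 166.89458317541587
blue corners [527.4053055  237.00476983] [532.60542255 274.33396978] red [540.67035315 347.04907034] [546.0166123  384.92545584] jack edge [545.10994246 304.94376952]
plate corners centre [548.34670998 277.448504  ] [563.77251145 306.91072719]
```

Run:
```python
from h import *
import pickle
c=pickle.load(open('pics/w14.pkl','rb'))
print('jack head',onz(c,'wrist',424.5,141,.042))
print(bot.get_obs()['wrist_force'])
bot.job_done()
```

```text
jack head [0.56194255 0.30761805 0.042     ]
[ 0.09854073 -0.81101452 -0.29290191]
the job is handed in; nothing more can be done
```

The spindle is set up on the base plate and the job is handed in, at about 35 s of the 128 s allowed. No verdict came back, so the positions below are my own camera measurements.

| Part | Where it ended up | Offset from target |
|---|---|---|
| Steel V-block | middle of the red pad | about 2 mm |
| Brass V-block | middle of the blue pad | about 1 mm |
| Jack | midway between the pads, upright | about 3 mm |
| Spindle | in both grooves above the jack, thick end in the brass block | about 1–3 mm |

- **Spindle height:** it met the grooves at the height expected for a 58 mm axis. In the last views it lies level.
- **Robot:** it is clear of everything, with no load at the wrist. In the last pictures the marker, micrometer and oil stone look unmoved; I did not measure them again.

**Finger tips:** my first attempt to grip the steel block closed on nothing. The real finger tips sit about 31.5 mm behind the reported TCP. I found this in the images, confirmed it by touching the bench lightly, and corrected every later height for it.

**Jack check that disagreed:** in the last picture, reading the jack's partly hidden edge put it about 7 mm off in x. The clear view of its head, taken before the spindle went in, gave about 3 mm, and I relied on that one. Both are inside the 12 mm limit.

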